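# Secure the loose gas cylinder before the donation bus drives off

### The job

Get this counter ready for the road: stand the white bottle that blocks the lane along the rack's fence upright in the blue tray. Without lifting the loose gas cylinder off the counter or letting it roll away, bring it up against the fence, push it along the fence into the bay at the end until it is fully inside, and swing the gate shut across the bay's mouth. Leave everything else on the counter where it is.

Things in the scene. Friction and masses are not known exactly. Their poses are not given: they have to be found in the camera images.
- rack: Fixed aluminium cylinder rack: a long straight fence with a bay at its right end (seen from the robot), all walls 62 mm high. Origin on the counter, on the fence's inner face, level with the bay's mouth. y runs along the fence away from the bay; x points from the lane through the fence, away from the robot. The fence (x = 0 to 10 mm) spans y = -195 to 540 mm; the lane is the bare counter before it.
- mouth (a point): Mid-point of the bay's mouth, on the counter: 51 mm before the fence, at rack y = 0; axes as the rack's. The bay is open above, 102 mm wide between the fence and its near wall, and 185 mm deep to its end wall (rack y = -185 mm). The near wall is 8 mm thick: rack x = -102 to -110 mm, from y = -195 to -3 mm.
- hinge (a point): The gate's upright hinge axis at counter height, at the near corner of the mouth: rack x = -108 mm, y = +10 mm; axes as the rack's. A fixed hinge post 14 mm in diameter and 66 mm high stands here.
- gate (a joint): Gate angle q (rad). 0: shut, pointing along the rack's +x across the mouth. It opens by turning towards the rack's +y and points along (cos q, sin q) in the rack frame; 1.57 is parallel to the fence, stop at 1.75. The steel blade is 8 mm thick, reaches 98 mm from the hinge axis, heights 16 to 56 mm. Friction hinge, 0.08 N m: stays where left; may start partly across the mouth.
- gate_knob (a point): Centre of the 20 mm black ball knob on a 12 mm upright pin near the gate's free end: 92 mm from the hinge axis, 92 mm above the counter. It moves with the gate.
- cylinder: Aluminium gas cylinder lying on its side, 88 mm thick, 170 mm long, about 0.8 kg, free to roll, too thick to grip. Origin on its axis at mid-length, 44 mm up; x is its axis: rounded base at x = -85 mm towards the bay (last 22 mm narrower), flat end of the grey valve guard at x = +85 mm. y, z turn as it rolls. Starts in the lane past the bottle, 20 to 50 mm off the fence, up to 0.25 rad askew.
- bottle: White plastic antiseptic bottle with a paper label, standing in the lane between the bay and the cylinder. 56 mm in diameter up to 82 mm height, then shoulder and 30 mm cap; 120 mm high in all, about 0.15 kg. Origin at the centre of its underside, z up along its axis.
- tray: Blue open tray fixed to the counter, 115 x 115 mm outside, 107 x 107 mm inside, walls 45 mm high, floor 4 mm thick. Origin at the centre of its underside. It stands either behind the fence or on the robot's side of the bay; the tube rack stands in the other place.
- tube_rack: Bystander: loose white sample tube rack with tubes, 70 x 100 mm, 80 mm high; origin at the centre of its underside.
- juice_can: Bystander: drinks can 58 mm in diameter, 112 mm high, standing behind the fence; origin at the centre of its underside.
- bandage_roll: Bystander: tan bandage roll on end, 76 mm in diameter, 50 mm high, on the robot's side of the lane; origin at the centre of its underside.
- dish: Bystander: round steel dish 80 mm in diameter, 30 mm high, on the robot's side towards the left; origin at the centre of its underside.

How it is judged:
By the outcome, as a careful person would: the job done as asked, in the order asked, and still so for the second after the job is handed in, with the robot touching nothing.
It also fails if it takes over 72 s, if anything falls off the work surface, if the arm or the gripper's body presses on something with over 40 N, if the wrist force passes 120 N, or if a joint passes its speed limit or range.

### The arm

A 7-joint arm with a two-finger parallel gripper is mounted at the origin on the work surface. World frame = base frame: x ahead of the robot, y to its left, z up, the work surface at z = 0. Lengths are in mm, angles in rad, forces in N, time in s.
With the tool pointing down it reaches from about 425 to 950 mm from the base axis. Payload 4.7 kg.
Tool frame: the origin (TCP) lies midway between the tips of the shut fingers; the grasp point (between the pads) lies 19 mm behind it; z points along the fingers, x is the direction in which the jaws open and shut, and the axes are right-handed (so a half turn about z gives the same grasp; the last joint's range is limited). The gripper opens to 87 mm and grips with 3 to 60 N. Pads are 19 mm wide; open, the fingers measure 117 mm over their backs; the gripper's body (75 mm by 190 mm) begins 51 mm behind the grasp point.
Start: joints at [-1.233, 0.469, -0.049, 1.532, 0.024, 1.141, -0.082], TCP at [242.036, 630.133, 222.573] pointing down, gripper open.
Joint ranges: [-2.59, 2.59], [-0.33, 1.99], [-1.39, 1.29], [0.1, 2.45], [-1.04, 4.18], [0.21, 1.99], [-2.66, 2.66]. Speed limits (rad/s): [2.57, 2.57, 3.14, 3.14, 3.14, 3.14, 3.14].

### API

Orientations are given as a unit quaternion [w, x, y, z].
In Python, from workcell import ctrl gives the robot as it stands. The module is installed in compiled form; this text tells all that it offers.
- The arm moves only by the shell command python3 -m crank 'ROWS'. ROWS is JSON, one flat list of numbers, 7 for each row, row after row: the opening in per cent of the stroke, from 0 (shut) to 100 (fully open), then the shift along the world's x, y, z in m, then the turn, a rotation vector about the world's x, y, z in degrees. In form: [jaw, dx, dy, dz, ax, ay, az, jaw, dx, dy, dz, ax, ay, az, ...]. A call has exactly 10 rows; each row shifts and turns the commanded pose from where the row before left it; what a row does not reach is not made up. A row lasts 1/8 s, in which the tool goes at most 62.5 mm and 10.7 degrees, less where a joint would pass 70% of its speed; a pose out of reach is approached as far as the arm can. A call with a gripper value outside its range is refused whole. The fingers move at their own pace and stop on an object; the grip force is fixed at half the most. Time passes only in rows, so rows that do not move let the fingers close, or fill a call up. It gives the time, the measured TCP pose, the force and the opening at its end, in the units of the state.
- ctrl.read_state(): the state, without advancing time (a new reading comes with each control period).
- ctrl.capture(name): name is "scene" or "top" or "wrist"; returns (picture, depth): 384x512x3 uint8, red, green, blue; 384x512 float32, mm along the optical axis (not along the pixel's ray), 0 where there is no reading.
- ctrl.calibration(name): a dict with "fx", "fy", "cx", "cy" (pixels), "D" ([k1, k2, p1, p2, k3] as OpenCV has them; the pictures are not rectified), "pose" (4x4, takes a point from camera to world coordinates). Camera axes: x right, y up, looking along -z (the intrinsics and any distortion apply to the point x, -y, -z); pixel columns grow to the right and rows downward; lengths in mm; the calibration is good to about 2 mm. A picture is of the moment at which its call begins: read the wrist's pose just before it. calibration takes no time and is no camera call; for the wrist camera it gives the pose at the moment of the call.
- ctrl.job_done(): hands the job in, once; it reports no verdict.
Trained networks look in the newest picture that a camera, given by its name, has taken for a name from the list of things; names that differ only in an ending like _2 or _b are one class to them, and where a whole thing is asked for, a point or a joint stands for the part that bears it (a point fixed in the world has none). Each returns a list of dicts, best first, with "p" (0 to 1); they miss things now and then, are a little off and sometimes report something else, mostly with a low value. They report only what shows in the picture. A call takes as long as a camera call.
- ctrl.recognise(camera, thing): "at" ([x, y, z] in mm, in world coordinates, good to about 4 mm: the middle of the surface that is visible of it).
- ctrl.landmark_of(camera, thing): "at" ([x, y, z] in mm, in world coordinates, good to about 4 mm: a listed point, or the origin of a listed thing).
The state is a dict: "time_s": time; "qpos": joint angles; "dq": joint speeds; "effort": joint torques, N m; "tcp_pos": TCP position; "eef_rot": TCP orientation; "wrist_force": force on the tool from outside, world axes, zero at the start; "moment": the same for the moment, N m; "gripper_width": opening from 0.0 (shut) to 1.0 (fully open).
Only numpy, scipy, OpenCV 4.12 (cv2) and the standard library are available. Lean on these libraries where they do the work, as an engineer would, in place of code of your own. Each camera call takes 0.05 s, during which the arm holds its last target.

## Working session

There is one attempt and no reset: what is moved stays moved. The work goes in short steps, Python scripts to look and compute and a shell command to move; the robot and the scene stay as the last step left them, time stands still between calls to the robot, and variables do not carry over. Pictures are saved under pics/ and viewed, and the job is handed in when it is done.

```bash
ls; mkdir -p pics
cat > h.py <<'E'
import numpy as np, cv2
from workcell import ctrl
def snap(cam,fn):
    c=ctrl.calibration(cam); im,d=ctrl.capture(cam)
    cv2.imwrite('pics/'+fn+'.png',im[:,:,::-1]); np.savez('/tmp/'+fn+'.npz',im=im,d=d,**{k:np.array(c[k]) for k in c})
    return im,d,c
def cloud(d,c):
    K=np.array([[c['fx'],0,c['cx']],[0,c['fy'],c['cy']],[0,0,1.]])
    H,W=d.shape; u,v=np.meshgrid(np.arange(W),np.arange(H))
    p=cv2.undistortPoints(np.stack([u,v],-1).reshape(-1,1,2).astype(float),K,np.array(c['D'],float)).reshape(H,W,2)
    P=np.stack([p[...,0]*d,-p[...,1]*d,-d,np.ones_like(d)],-1)@np.array(c['pose']).T
    return P[...,:3]
E
python3 - <<'E'
from h import *
for cam in ['scene','top']:
    im,d,c=snap(cam,cam+'0')
    print(cam,np.round(c['pose'],2).tolist())
    for t in ['rack','mouth','hinge','gate','gate_knob','cylinder','bottle','tray','tube_rack','juice_can','bandage_roll','dish']:
        try: print(t,[(np.round(r['at']).tolist(),round(r['p'],2)) for r in ctrl.landmark_of(cam,t)[:2]])
        except Exception as e: print(t,e)
print(ctrl.read_state())
E
```

```text
pics
scene [[-0.68, -0.49, 0.55, 1090.02], [0.74, -0.46, 0.5, 486.68], [0.01, 0.74, 0.68, 728.49], [0.0, 0.0, 0.0, 1.0]]
rack [([605.0, -205.0, -4.0], 0.56)]
mouth [([556.0, -206.0, 1.0], 0.63)]
hinge [([503.0, -206.0, 2.0], 0.97)]
gate it knows: bandage_roll, bottle, cylinder, dish, gate_knob, hinge, juice_can, mouth, rack, tray, tube_rack
gate_knob [([578.0, -155.0, 91.0], 0.6)]
cylinder [([494.0, 126.0, 43.0], 0.63)]
bottle [([552.0, -46.0, -2.0], 0.58)]
tray [([684.0, -115.0, -2.0], 0.74)]
tube_rack [([419.0, -295.0, 0.0], 0.86), ([551.0, -48.0, -4.0], 0.27)]
juice_can [([672.0, 77.0, -3.0], 0.6), ([684.0, -113.0, -3.0], 0.33)]
bandage_roll [([374.0, -146.0, 2.0], 0.94), ([549.0, -50.0, -6.0], 0.44)]
dish [([416.0, 314.0, 0.0], 0.57), ([670.0, 76.0, -1.0], 0.42)]
top [[0.01, 0.99, -0.1, 423.43], [-1.0, 0.01, 0.0, 16.09], [0.0, 0.1, 0.99, 1215.19], [0.0, 0.0, 0.0, 1.0]]
rack [([608.0, -206.0, 0.0], 0.61)]
mouth [([556.0, -207.0, -2.0], 0.59)]
hinge [([499.0, -202.0, 3.0], 0.64)]
gate it knows: bandage_roll, bottle, cylinder, dish, gate_knob, hinge, juice_can, mouth, rack, tray, tu
[... 469 characters left out ...]
59)]
{'time_s': 1.2, 'qpos': array([-1.23290964,  0.4686125 , -0.04859689,  1.53248881,  0.02407087,
        1.14100382, -0.0822864 ]), 'dq': array([ 0.00056238,  0.00225178,  0.0003653 ,  0.0012811 ,  0.00017783,
       -0.00155822,  0.00025518]), 'effort': array([ 2.10253834e-04, -5.07844913e+01, -8.07127403e-02, -2.36457968e+01,
       -6.12443523e-02,  3.09537852e-02,  1.93069667e-05]), 'tcp_pos': array([242.02539464, 630.14122955, 222.56914665]), 'eef_rot': array([-4.64684953e-05,  8.24199569e-01,  5.66299452e-01,  9.65711164e-06]), 'wrist_force': array([-0.44056068, -0.47846002, -0.3931325 ]), 'moment': array([ 0.02800286, -0.0081387 , -0.00944676]), 'gripper_width': 1.002241439102238}
```

View pictures.

View pics/top0.png

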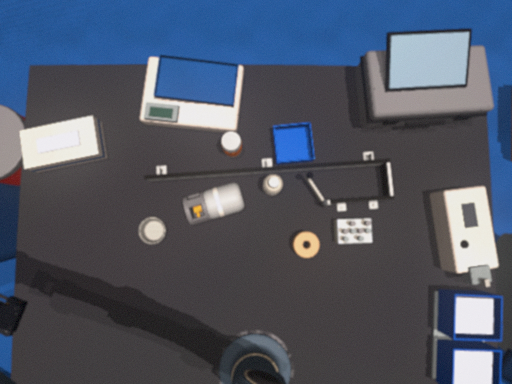

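View pics/scene0.png

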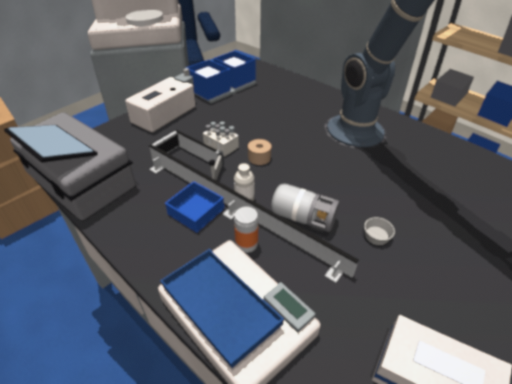

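Run:
```python
from h import *
z=np.load('/tmp/top0.npz'); c={k:z[k] for k in z.files}; P=cloud(z['d'],c); im=z['im']
x,y,h=P[...,0],P[...,1],P[...,2]
ok=z['d']>0
# fence top: h~62, x 590..640
m=ok&(abs(h-62)<6)&(x>585)&(x<640)
print('fence pts',m.sum())
for lo in range(-420,360,60):
    s=m&(y>lo)&(y<lo+60)
    if s.sum()>5: print(lo,s.sum(),x[s].min().round(1),np.median(x[s]).round(1),x[s].max().round(1))
print('fence y', np.percentile(y[m],[0,1,99,100]).round())
m=ok&(h>70)&(h<105)&(abs(x-575)<25)&(abs(y+150)<25); print('knob',m.sum(),P[m].mean(0).round(1) if m.any() else '')
m=ok&(h>30)&(h<70)&(x>490)&(x<590)&(y<-140)&(y>-230); print('gate',m.sum())
q=P[m]; print(q[::max(1,len(q)//25)].round().tolist())
# cylinder
m=ok&(h>60)&(x>430)&(x<570)&(y>0)&(y<250); q=P[m]; print('cyl',m.sum(),q.max(0),q.min(0))
t=q[q[:,2]>80][:,:2]; mu=t.mean(0); u,s,v=np.linalg.svd(t-mu,full_matrices=False); print(mu,v[0],((t-mu)@v[0]).min(),((t-mu)@v[0]).max())
m=ok&(h>108)&(h<130)&(abs(x-550)<40)&(abs(y+48)<40); print('cap',P[m].mean(0),m.sum())
m=ok&(abs(h-45)<5)&(abs(x-685)<80)&(abs(y+113)<80)&(x>622); q=P[m]; print('tray',q.min(0),q.max(0))
r=cv2.minAreaRect(q[:,:2].astype(np.float32)); print(r)
```

```text
fence pts 860
-420 101 586.9 619.3 629.8
-360 84 612.6 619.8 628.5
-300 79 609.4 615.6 622.5
-240 85 603.1 612.0 619.4
-180 81 599.4 605.9 612.4
-120 79 593.8 602.2 608.9
-60 87 589.4 596.1 605.7
0 80 585.8 592.4 599.1
60 63 585.8 589.1 595.7
120 33 585.2 586.0 589.2
180 8 585.1 585.6 586.1
fence y [-402. -399.  676.  693.]
knob 39 [ 573.6 -152.6   97.9]
gate 178
[[575.0, -148.0, 46.0], [568.0, -158.0, 54.0], [565.0, -164.0, 55.0], [560.0, -159.0, 51.0], [555.0, -166.0, 61.0], [552.0, -164.0, 38.0], [547.0, -170.0, 53.0], [544.0, -175.0, 59.0], [538.0, -173.0, 55.0], [535.0, -179.0, 53.0], [531.0, -177.0, 31.0], [527.0, -180.0, 48.0], [523.0, -187.0, 56.0], [521.0, -194.0, 54.0], [515.0, -188.0, 52.0], [512.0, -196.0, 55.0], [507.0, -193.0, 39.0], [505.0, -221.0, 65.0], [502.0, -203.0, 66.0], [502.0, -225.0, 63.0], [499.0, -203.0, 67.0], [499.0, -224.0, 63.0], [496.0, -203.0, 66.0], [497.0, -225.0, 61.0], [493.0, -213.0, 63.0], [490.0, -203.0, 65.0]]
cyl 1411 [550.71547547 214.19414124  94.9844491 ] [432.01638733  37.37691836  60.01987357]
[496.98192618 119.16641539] [-0.24225955  0.97021148] -77.00128731790254 91.12564926319475
cap [549.61404248 -48.41253879 120.28688248] 88
tray [ 622.64708744 -175.55665891   40.05803276] [744.7775252  -33.21316651  49.83720596]
((680.81982421875, -100.08438110351562), (115.66861724853516, 143.77870178222656), 5.223217487335205)
```

Top picture: fence runs (145,178)–(395,162), bay at right, gate partly across the mouth (308,178)–(327,203), bottle at (273,184), cylinder at (213,203) with the valve end left and further from the fence, tray (293,142) behind the fence. Refining the geometry.

Run:
```python
from h import *
for n in ['top0','scene0']:
    z=np.load(f'/tmp/{n}.npz'); c={k:z[k] for k in z.files}; P=cloud(z['d'],c); im=z['im'].astype(int); ok=z['d']>0
    x,y,h=P[...,0],P[...,1],P[...,2]
    fx=605-0.076*(y+205)+5
    m=ok&(abs(h-62)<5)&(abs(x-fx)<14)&(y>-380)&(y<330)
    A=np.c_[y[m]+205,np.ones(m.sum())]; xs=x[m]
    s=np.linalg.lstsq(A,xs,rcond=None)[0]
    r=xs-A@s; k=abs(r)<8; s=np.linalg.lstsq(A[k],xs[k],rcond=None)[0]
    print(n,'fence mid-top line x= %.1f + %.4f*(y+205)'%(s[1],s[0]), 'h',np.median(h[m]), 'y range',y[m].min(),y[m].max())
    b=ok&(im[...,2]>im[...,0]+50)&(im[...,2]>90)&(abs(x-685)<75)&(abs(y+113)<75)&(h<60)
    q=P[b][:,:2].astype(np.float32); print(' tray',cv2.minAreaRect(q), np.percentile(h[b],[2,98]))
    m=ok&(h>60)&(h<100)&(x>420)&(x<570)&(y>20)&(y<240)&(x<fx-15); q=P[m]
    t=q[q[:,2]>78][:,:2]; mu=t.mean(0); v=np.linalg.svd(t-mu,full_matrices=False)[2][0]; v*=np.sign(v[1])
    a=(q[:,:2]-mu)@v; print(' cyl',mu,np.arctan2(v[1],v[0]),np.percentile(a,[0.5,99.5]),q[:,2].max(), 'centre',mu+v*np.mean(np.percentile(a,[.5,99.5])))
    m=ok&(h>70)&(h<108)&(abs(x-575)<18)&(abs(y+152)<18); print(' knob',np.median(P[m],0).round(1),m.sum())
    m=ok&(h>105)&(h<130)&(abs(x-550)<30)&(abs(y+48)<30); print(' cap',P[m].mean(0).round(1))
    m=ok&(h>58)&(h<70)&(abs(x-497)<12)&(abs(y+203)<11); print(' post',P[m].mean(0).round(1))
im=cv2.imread('pics/top0.png')[120:240,140:400]; cv2.imwrite('pics/crop0.png',cv2.resize(im,None,fx=3,fy=3,interpolation=cv2.INTER_CUBIC))
```

```text
top0 fence mid-top line x= 610.5 + -0.0769*(y+205) h 63.393749091314476 y range -379.4600798279197 329.30053771345126
 tray ((689.3079223632812, -118.17147827148438), (129.93934631347656, 126.14891052246094), 6.210273742675781) [-0.8992607  47.33774265]
 cyl [497.38338262 119.78611321] 1.8156820977438952 [-78.36278566  89.28641906] 94.98444910065109 centre [496.05918971 125.08497675]
 knob [ 573.9 -151.7   99. ] 39
 cap [549.6 -48.4 120.3]
 post [ 498.8 -202.7   63.6]
scene0 fence mid-top line x= 613.4 + -0.0778*(y+205) h 61.78127502642542 y range -379.891108805814 329.84189581433765
 tray ((674.957275390625, -116.41425323486328), (134.42428588867188, 122.45130920410156), 6.840901851654053) [ 0.65062005 44.7749673 ]
 cyl [503.46518976 126.4824214 ] 1.844069869117879 [-80.58974087  86.47935453] 89.62485321563952 centre [502.67043072 129.31795404]
 knob [ 579.9 -149.9   92.6] 49
 cap [556.  -45.3 115.5]
 post [ 501.  -203.5   62.3]
```

View pics/crop0.png

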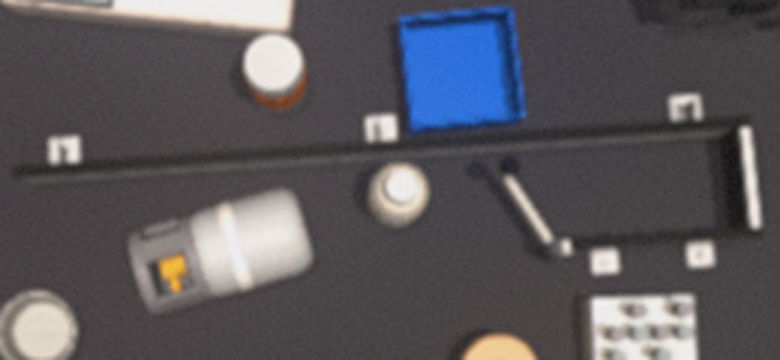

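```bash
python3 -m crank '[100,0.0194,-0.0423,0,0,0,1.6,100,0.0194,-0.0423,0,0,0,1.6,100,0.0194,-0.0423,0,0,0,1.6,100,0.0194,-0.0423,0,0,0,1.6,100,0.0194,-0.0423,0,0,0,1.6,100,0.0194,-0.0423,0,0,0,1.6,100,0.0194,-0.0423,0,0,0,1.6,100,0.0194,-0.0423,0,0,0,1.6,100,0.0194,-0.0423,0,0,0,1.6,100,0.0194,-0.0423,0,0,0,1.6]'
python3 -m crank '[100,0.0194,-0.0423,0,0,0,1.6,100,0.0194,-0.0423,0,0,0,1.6,100,0.0194,-0.0423,0,0,0,1.6,100,0.0194,-0.0423,0,0,0,1.6,100,0.0194,-0.0423,0,0,0,1.6,100,0.0194,-0.0423,0,0,0,1.6,100,0,0,-0.01,0,0,0,100,0,0,-0.01,0,0,0,100,0,0,0,0,0,0,100,0,0,0,0,0,0]'
python3 - <<'E'
from h import *
snap('wrist','w1'); s=ctrl.read_state(); print(s['time_s'],s['tcp_pos'],s['eef_rot'],s['qpos'].round(2))
for t in ['bottle','gate_knob','tray']: print(t,[(np.round(r['at'],1).tolist(),round(r['p'],2)) for r in ctrl.landmark_of('wrist',t)[:2]])
E
```

```text
time_s: 2.45
tcp_pos: [436.6, 205.8, 222.9]
eef_rot: [0.0, 0.737, 0.676, 0.0]
wrist_force: [0.2, 0.3, -0.4]
gripper_width: 1.003
time_s: 3.7
tcp_pos: [552.3, -45.5, 202.7]
eef_rot: [-0.0, 0.678, 0.735, 0.0]
wrist_force: [0.8, -0.2, 0.2]
gripper_width: 1.002
3.75 [552.54605324 -45.70761401 202.91470743] [8.74466387e-05 6.77652000e-01 7.35382658e-01 3.24936783e-04] [-0.21  0.29  0.27  1.86 -0.09  1.    1.75]
bottle [([549.5, -52.9, 0.4], 0.64)]
gate_knob [([574.6, -151.9, 90.8], 0.97)]
tray [([685.5, -114.9, -1.5], 0.84)]
```

View pics/w1.png

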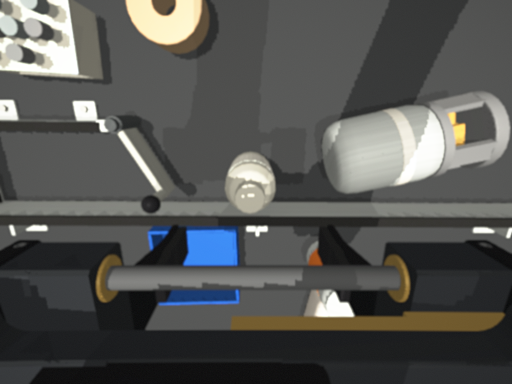

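Run:
```python
from h import *
z=np.load('/tmp/w1.npz'); c={k:z[k] for k in z.files}; P=cloud(z['d'],c); ok=z['d']>0
x,y,h=P[...,0],P[...,1],P[...,2]
m=ok&(h>110)&(h<128)&(abs(x-550)<40)&(abs(y+48)<40); q=P[m];print('cap',np.median(q,0),(q.min(0)+q.max(0))/2,m.sum())
m=ok&(h>20)&(h<80)&(abs(x-550)<40)&(abs(y+48)<40)&(x<590); q=P[m];print('body',np.percentile(q,[1,99],axis=0).round(1))
fx=606.5-0.077*(y+205)+5
m=ok&(abs(h-62)<4)&(abs(x-fx)<12)&(y>-230)&(y<150);A=np.c_[y[m]+205,np.ones(m.sum())];s=np.linalg.lstsq(A,x[m],rcond=None)[0];print('fence mid',s,np.median(h[m]))
m=ok&(h>55)&(h<95)&(x>420)&(x<560)&(y>20)&(y<240); q=P[m]
t=q[q[:,2]>76][:,:2]; mu=t.mean(0); v=np.linalg.svd(t-mu,full_matrices=False)[2][0]; v*=np.sign(v[1])
a=(q[:,:2]-mu)@v; print(' cyl',mu,np.arctan2(v[1],v[0]),np.percentile(a,[0.5,99.5]),q[:,2].max(),'centre',mu+v*np.mean(np.percentile(a,[.5,99.5])))
```

```text
cap [549.47883961 -49.5350836  119.88749619] [551.28368273 -49.57317838 116.12370423] 752
body [[522.9 -75.7  23.6]
 [543.2 -24.5  79.3]]
fence mid [-7.69615219e-02  6.10503389e+02] 62.96329287691708
 cyl [495.74414569 118.76042637] 1.8256611829977745 [-80.32503509  87.6511691 ] 90.05201229710667 centre [494.8206329 122.3051667]
```

```bash
python3 -m crank '[100,-0.002,-0.004,-0.025,0,0,0,100,0,0,-0.03,0,0,0,100,0,0,-0.03,0,0,0,100,0,0,-0.03,0,0,0,100,0,0,-0.022,0,0,0,100,0,0,-0.009,0,0,0,0,0,0,0,0,0,0,0,0,0,0,0,0,0,0,0,0,0,0,0,0,0,0,0,0,0,0,0]'
python3 -c "
from workcell import ctrl
s=ctrl.read_state();print(s['time_s'],s['tcp_pos'],s['wrist_force'],s['gripper_width'])"
```

```text
time_s: 5.15
tcp_pos: [550.9, -49.9, 57.3]
eef_rot: [0.0, 0.678, 0.735, 0.001]
wrist_force: [0.1, 1.2, 0.9]
gripper_width: 0.637
5.15 [550.90900799 -49.92870363  57.27994636] [0.05947715 1.2082032  0.88782614] 0.6371886961836734
```

```bash
python3 -m crank '[0,0,0,0.015,0,0,0,0,0,0,0.03,0,0,0,0,0,0,0.03,0,0,0,0,0,0,0.02,0,0,0,0,0.02,-0.01,0,0,0,0,0,0.03,-0.014,0,0,0,0,0,0.03,-0.014,0,0,0,0,0,0.03,-0.014,0,0,0,0,0,0.02,-0.01,0,0,0,0,0,0.004,-0.002,0,0,0,0]'
python3 - <<'E'
from h import *
snap('top','t2');snap('wrist','w2'); s=ctrl.read_state(); print(s['time_s'],s['tcp_pos'],s['wrist_force'],s['gripper_width'])
for n in ['w2','t2']:
    z=np.load(f'/tmp/{n}.npz'); c={k:z[k] for k in z.files}; P=cloud(z['d'],c); im=z['im'].astype(int); ok=z['d']>0
    x,y,h=P[...,0],P[...,1],P[...,2]
    b=ok&(im[...,2]>im[...,0]+50)&(im[...,2]>70)&(abs(x-685)<75)&(abs(y+113)<75)&(h<52)&(h>38); q=P[b]
    print(n,b.sum(),np.percentile(q,[1,99],axis=0).round(1) if b.any() else '')
E
```

```text
time_s: 6.4
tcp_pos: [684.9, -115.8, 151.7]
eef_rot: [0.0, 0.679, 0.734, -0.0]
wrist_force: [-0.4, -0.2, -2.0]
gripper_width: 0.636
6.5 [ 683.92920504 -114.78554627  151.58354122] [-0.04390913  0.46591806 -2.68740441] 0.6340111745109652
w2 1385 [[ 620.9 -175.2   38.4]
 [ 723.2  -55.3   46.5]]
t2 40 [[619.8 -78.5  40.1]
 [686.7 -57.2  49.4]]
```

View pics/w2.png

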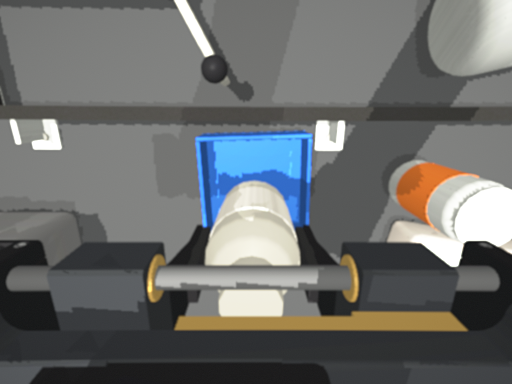

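```bash
python3 -m crank '[0,0,0,-0.02,0,0,0,0,0,0,-0.025,0,0,0,0,0,0,-0.02,0,0,0,0,0,0,-0.012,0,0,0,0,0,0,-0.008,0,0,0,0,0,0,-0.004,0,0,0,0,0,0,0,0,0,0,0,0,0,0,0,0,0,0,0,0,0,0,0,0,0,0,0,0,0,0,0]'
```

```text
time_s: 7.75
tcp_pos: [684.6, -114.6, 62.9]
eef_rot: [0.0, 0.678, 0.735, 0.0]
wrist_force: [-0.7, -0.1, -2.4]
gripper_width: 0.639
```

```bash
python3 -m crank '[0,0,0,-0.001,0,0,0,0,0,0,-0.001,0,0,0,80,0,0,0,0,0,0,100,0,0,0,0,0,0,100,0,0,0,0,0,0,100,0,0,0.01,0,0,0,100,0,0,0.025,0,0,0,100,0,0,0.03,0,0,0,100,0,0,0.03,0,0,0,100,0,0,0.025,0,0,0]'
python3 - <<'E'
from h import *
snap('top','t3');snap('scene','s3'); s=ctrl.read_state(); print(s['time_s'],s['tcp_pos'],s['wrist_force'],s['gripper_width'],s['qpos'].round(2))
for cam in ['scene','top']:
  for t in ['bottle','gate_knob']: print(t,[(np.round(r['at'],1).tolist(),round(r['p'],2)) for r in ctrl.landmark_of(cam,t)[:2]])
E
```

```text
time_s: 9.0
tcp_pos: [684.8, -114.8, 182.8]
eef_rot: [0.001, 0.678, 0.735, 0.001]
wrist_force: [-0.2, -0.5, -0.1]
gripper_width: 1.004
9.1 [ 686.59020219 -115.30488548  184.96311525] [-0.12572814 -0.85321374 -1.19916243] 0.9984338612655536 [-0.08  0.54  0.28  1.54 -0.16  1.08  1.89]
bottle [([686.0, -110.5, 2.0], 0.64)]
gate_knob [([575.6, -152.6, 90.9], 0.7)]
bottle [([682.9, -112.9, 5.2], 0.61)]
gate_knob []
```

View pics/s3.png

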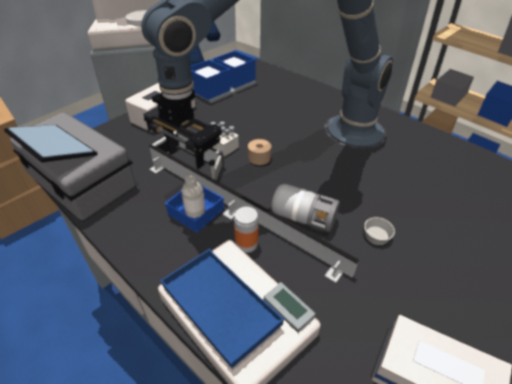

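```bash
python3 -m crank '[100,-0.011,-0.004,0,0,0,-10,100,-0.011,-0.004,0,0,0,-10,100,-0.011,-0.004,0,0,0,-10,100,-0.011,-0.004,0,0,0,-10,100,-0.011,-0.004,0,0,0,-10,80,-0.011,-0.004,0,0,0,-10,80,-0.011,-0.004,0,0,0,-10,80,-0.011,-0.003,0,0,0,-10,80,-0.011,-0.003,0,0,0,-10,80,-0.011,-0.003,0,0,0,-10]' 
python3 -m crank '[80,0,0,0,0,0,-10,80,0,0,0,0,0,-10,80,0,0,0,0,0,-10,80,0,0,0,0,0,-10,80,0,0,0,0,0,-10,80,0,0,-0.02,0,0,0,80,0,0,-0.02,0,0,0,80,0,0,-0.01,0,0,0,80,0,0,0,0,0,0,80,0,0,0,0,0,0]'
python3 - <<'E'
from h import *
snap('wrist','w4'); s=ctrl.read_state(); print(s['time_s'],s['tcp_pos'],s['gripper_width'],s['qpos'].round(2),s['eef_rot'].round(3))
for t in ['gate_knob','hinge','mouth']: print(t,[(np.round(r['at'],1).tolist(),round(r['p'],2)) for r in ctrl.landmark_of('wrist',t)[:2]])
z=np.load('/tmp/w4.npz'); c={k:z[k] for k in z.files}; P=cloud(z['d'],c); ok=z['d']>0
x,y,h=P[...,0],P[...,1],P[...,2]
m=ok&(h>75)&(h<108)&(abs(x-575)<20)&(abs(y+152)<20); print(np.median(P[m],0),P[m].min(0),P[m].max(0),m.sum())
E
```

```text
time_s: 10.55
tcp_pos: [573.4, -151.5, 179.4]
eef_rot: [-0.0, 0.999, -0.05, -0.001]
wrist_force: [0.4, -0.1, -0.2]
gripper_width: 0.801
time_s: 11.8
tcp_pos: [574.7, -152.1, 131.0]
eef_rot: [-0.0, 0.885, -0.465, 0.0]
wrist_force: [-0.7, -0.3, 0.0]
gripper_width: 0.802
11.85 [ 574.85799881 -152.06210129  131.17898267] 0.8001521020801553 [-0.45  0.58  0.9   1.86 -0.54  0.97 -0.27] [-0.     0.885 -0.465  0.001]
gate_knob [([572.9, -153.7, 91.6], 0.86)]
hinge [([497.8, -199.0, -1.5], 0.9)]
mouth []
[ 578.12001996 -152.23227611   98.79396216] [ 565.84958007 -163.20490234   75.25680031] [ 585.74383243 -144.10393539  103.13618334] 499
```

View pics/w4.png

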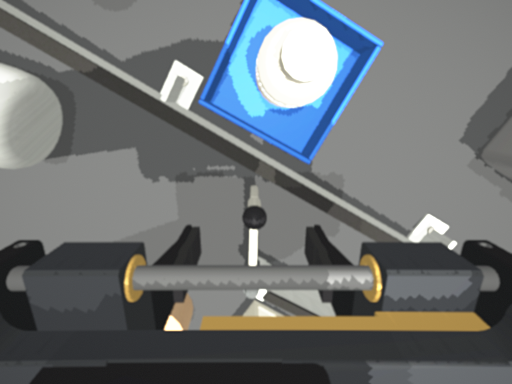

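```bash
python3 -m crank '[80,0,0,-0.02,0,0,0,80,0,0,-0.02,0,0,0,80,0,0,-0.011,0,0,0,80,0,0,-0.004,0,0,0,0,0,0,0,0,0,0,0,0,0,0,0,0,0,0,0,0,0,0,0,0,0,0,0,0,0,0,0,0,0,0,0,0,0,0,0,0,0,0,0,0,0]'
python3 -c "
import numpy as np
h=np.array([500,-203.5]);k=np.array([575,-152.]);r=np.hypot(*(k-h));a=np.degrees(np.arctan2(*(k-h)[::-1]));print(r,a)
p=k
for i in range(1,9):
    t=np.radians(a+8*i);n=h+r*np.array([np.cos(t),np.sin(t)]);print((n-p).round(4));p=n
"
```

```text
time_s: 13.25
tcp_pos: [574.8, -151.8, 75.7]
eef_rot: [-0.0, 0.885, -0.465, 0.0]
wrist_force: [0.6, -0.6, -0.4]
gripper_width: 0.209
90.97939327122378 34.47608835795272
[-7.8973  9.9368]
[-9.2034  8.741 ]
[-10.3303   7.3751]
[-11.2562   5.8656]
[-11.963    4.2419]
[-12.4369   2.5357]
[-12.6688   0.7802]
[-12.6541  -0.9906]
```

```bash
python3 -m crank '[0,-0.0079,0.0099,0,0,0,8,0,-0.0092,0.0087,0,0,0,8,0,-0.0103,0.0074,0,0,0,8,0,-0.0113,0.0059,0,0,0,8,0,-0.012,0.0042,0,0,0,8,0,-0.0124,0.0025,0,0,0,8,0,-0.0127,0.0008,0,0,0,8,0,-0.0127,-0.001,0,0,0,8,0,0,0,0,0,0,0,0,0,0,0,0,0,0]'
python3 -c "
from workcell import ctrl
s=ctrl.read_state();print(s['qpos'].round(2),s['wrist_force'])"
```

```text
time_s: 14.5
tcp_pos: [486.0, -112.5, 75.6]
eef_rot: [-0.001, 0.997, 0.074, -0.0]
wrist_force: [-0.8, 3.0, 3.6]
gripper_width: 0.203
[-0.32  0.42  0.58  2.11 -0.35  0.7   0.64] [-0.778692    3.04282188  3.5616185 ]
```

```bash
python3 -m crank '[70,0,0,0,0,0,0,70,0,0,0,0,0,0,70,0,0,0,0,0,0,70,0,0,0.016,0,0,0,70,0,0,0.02,0,0,0,100,0,0,0.02,0,0,0,100,0,0,0.014,0,0,0,100,-0.005,0.02,0,0,0,-9,100,-0.005,0.02,0,0,0,-9,100,-0.005,0.02,0,0,0,-9]'
python3 -m crank '[100,-0.006,0.023,0,0,0,-9,100,-0.006,0.023,0,0,0,-9,100,-0.006,0.023,0,0,0,-9,100,-0.006,0.023,0,0,0,-9,100,-0.006,0.023,0,0,0,-9,100,-0.005,0.023,0,0,0,-3,100,-0.005,0.02,0,0,0,0,100,0,0,0,0,0,0,100,0,0,0,0,0,0,100,0,0,0,0,0,0]'
python3 - <<'E'
from h import *
snap('top','t5');im,d,c=snap('wrist','w5'); s=ctrl.read_state(); print(s['time_s'],s['tcp_pos'],s['gripper_width'],s['qpos'].round(2),s['eef_rot'].round(3))
for cam in ['wrist','top']:
  for t in ['gate_knob','cylinder']: print(cam,t,[(np.round(r['at'],1).tolist(),round(r['p'],2)) for r in ctrl.landmark_of(cam,t)[:2]])
E
```

```text
time_s: 15.75
tcp_pos: [470.8, -52.8, 146.1]
eef_rot: [-0.0, 0.987, -0.163, 0.0]
wrist_force: [-0.1, -0.1, 0.7]
gripper_width: 0.994
time_s: 17.0
tcp_pos: [431.2, 103.7, 145.8]
eef_rot: [-0.0, 0.836, -0.548, 0.0]
wrist_force: [-0.4, -0.6, 0.3]
gripper_width: 0.997
17.1 [431.12814254 103.90345146 145.65927437] 1.0026158239933303 [-1.13  0.26  0.94  2.18 -0.28  0.83 -1.17] [-0.     0.836 -0.548  0.   ]
wrist gate_knob [([487.2, -110.8, 90.4], 0.72), ([496.5, -200.8, -0.9], 0.43)]
wrist cylinder [([497.5, 119.8, 46.9], 0.71)]
top gate_knob [([499.4, -201.6, 4.0], 0.58), ([484.6, -110.7, 91.2], 0.42)]
top cylinder [([495.2, 118.3, 45.3], 0.76)]
```

View pics/w5.png

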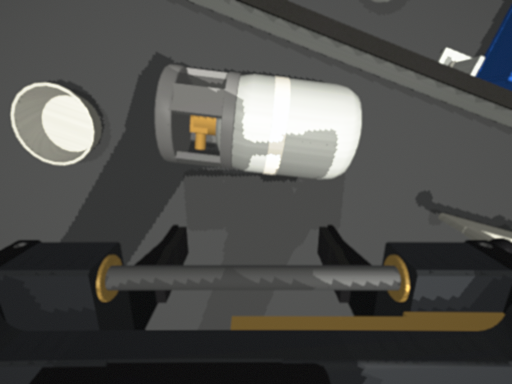

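View pics/t5.png

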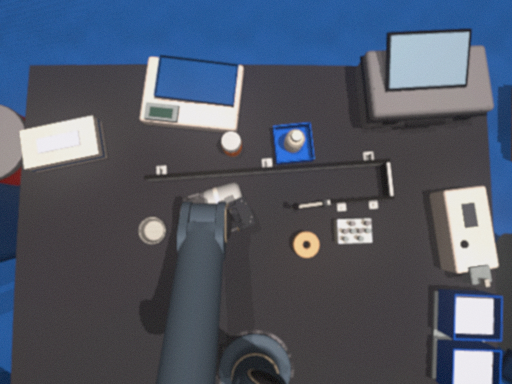

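```bash
python3 -m crank '[64,0.002,-0.01,0,0,0,-5,64,0.002,-0.009,0,0,0,-4,64,0,0,-0.02,0,0,0,64,0,0,-0.025,0,0,0,64,0,0,-0.025,0,0,0,64,0,0,-0.025,0,0,0,64,0,0,-0.015,0,0,0,64,0,0,-0.007,0,0,0,64,0,0,0,0,0,0,64,0,0,0,0,0,0]'
python3 - <<'E'
from h import *
im,d,c=snap('scene','s6'); snap('wrist','w6'); s=ctrl.read_state(); print(s['time_s'],s['tcp_pos'],s['gripper_width'],s['qpos'].round(2),s['wrist_force'])
cv2.imwrite('pics/s6c.png',cv2.resize(im[130:280,190:420,::-1],None,fx=3,fy=3))
E
```

```text
time_s: 18.55
tcp_pos: [435.4, 85.8, 29.1]
eef_rot: [-0.0, 0.791, -0.612, 0.0]
wrist_force: [0.2, 0.1, 0.1]
gripper_width: 0.644
18.65 [435.35983293  85.90862295  29.08449234] 0.6347945258502259 [-0.88  0.49  0.74  2.27 -0.61  0.59 -0.99] [ 0.73259741 -0.10462813  0.57869546]
```

View pics/s6c.png

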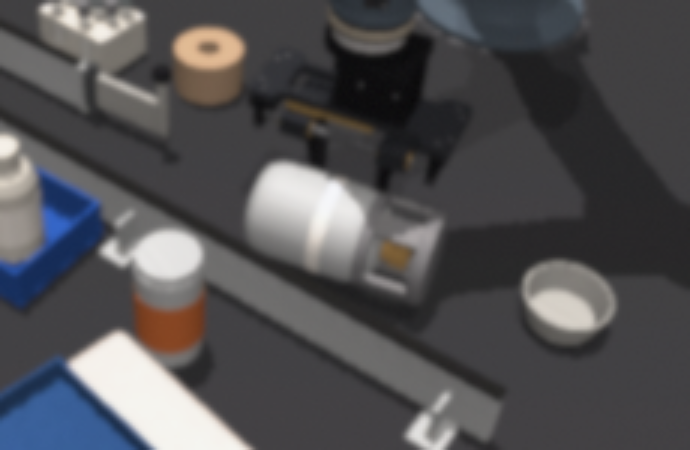

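View pics/w6.png

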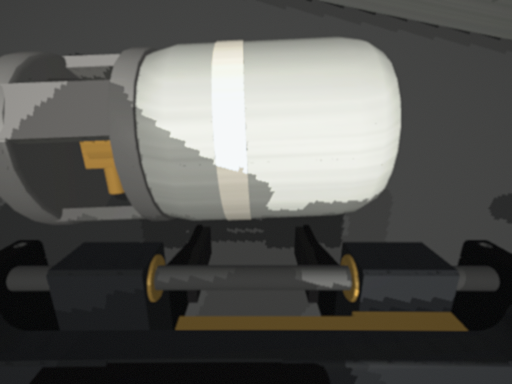

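```bash
python3 -m crank '[64,0.003,0.0002,0,0,0,0,64,0.003,0.0002,0,0,0,0,64,0.003,0.0002,0,0,0,0,64,0.002,0.0002,0,0,0,0,64,0.002,0.0002,0,0,0,0,64,0.002,0.0002,0,0,0,-1,64,0.002,0.0002,0,0,0,-1,64,0.002,0.0002,0,0,0,-1,64,0.002,0.0002,0,0,0,-1,64,0.002,0.0002,0,0,0,-1]'
python3 - <<'E'
from h import *
im,d,c=snap('scene','s7'); snap('wrist','w7'); s=ctrl.read_state(); print(s['time_s'],s['tcp_pos'],s['qpos'].round(2),s['wrist_force'])
cv2.imwrite('pics/s7c.png',cv2.resize(im[130:280,190:420,::-1],None,fx=3,fy=3))
E
```

```text
time_s: 19.9
tcp_pos: [458.0, 87.8, 28.6]
eef_rot: [0.0, 0.763, -0.646, 0.0]
wrist_force: [-0.5, -0.0, 0.9]
gripper_width: 0.638
20.0 [458.36657114  87.739224    28.58950836] [-0.87  0.53  0.76  2.22 -0.63  0.62 -1.05] [0.27918216 0.02481818 0.36640884]
```

View pics/w7.png

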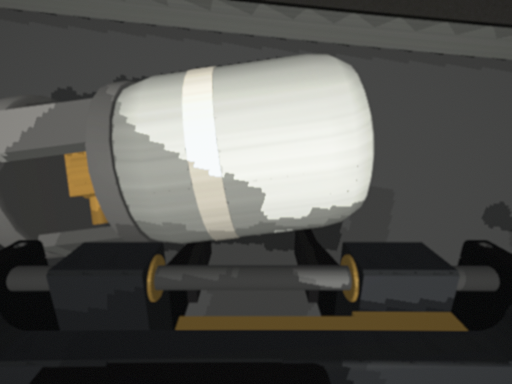

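```bash
python3 -m crank '[64,0.002,0.0002,0,0,0,-1,64,0.002,0.0002,0,0,0,-1,64,0.002,0.0002,0,0,0,-1,64,0.002,0.0002,0,0,0,-1,64,0.002,0.0002,0,0,0,-1,64,0.002,0.0002,0,0,0,0,64,0.002,0.0002,0,0,0,0,64,0.002,0.0002,0,0,0,0,64,0.002,0.0002,0,0,0,0,64,0,0,0,0,0,0]'
python3 - <<'E'
from h import *
im,d,c=snap('scene','s8'); snap('wrist','w8'); s=ctrl.read_state(); print(s['time_s'],s['tcp_pos'],s['qpos'].round(2),s['wrist_force'])
cv2.imwrite('pics/s8c.png',cv2.resize(im[130:280,190:420,::-1],None,fx=3,fy=3))
E
```

```text
time_s: 21.25
tcp_pos: [473.1, 89.3, 28.1]
eef_rot: [0.002, 0.735, -0.678, -0.002]
wrist_force: [-6.8, -1.1, 6.0]
gripper_width: 0.64
21.35 [473.07041297  89.29909651  28.14167487] [-0.87  0.56  0.77  2.18 -0.65  0.66 -1.12] [-6.94197048 -2.04152637  5.83846978]
```

View pics/w8.png

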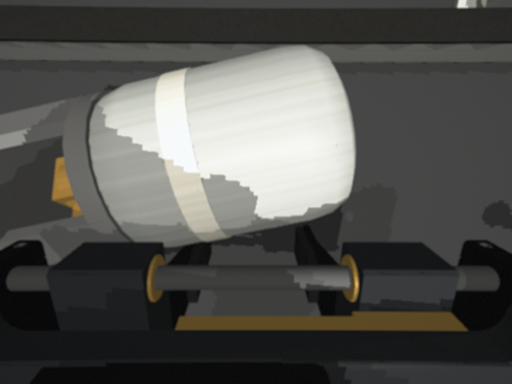

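View pics/s8c.png

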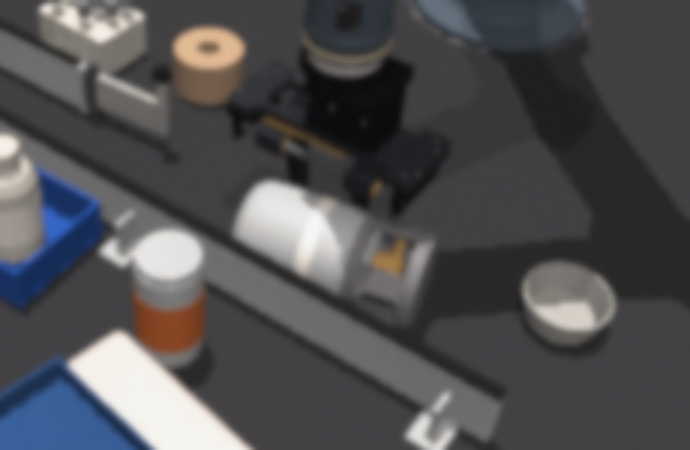

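```bash
python3 -m crank '[64,0.001,0.0001,0,0,0,0,64,0.001,0.0001,0,0,0,0,64,0.001,0.0001,0,0,0,0,64,0.001,0.0001,0,0,0,0,64,0.001,0.0001,0,0,0,0,64,0.001,0.0001,0,0,0,0,64,0.001,0.0001,0,0,0,0,64,0.001,0.0001,0,0,0,0,64,0,0,0,0,0,0,64,0,0,0,0,0,0]'
python3 - <<'E'
from h import *
im,d,c=snap('scene','s9'); snap('wrist','w9'); s=ctrl.read_state(); print(s['time_s'],s['tcp_pos'],s['eef_rot'],s['qpos'].round(2),s['wrist_force'])
E
```

```text
time_s: 22.6
tcp_pos: [473.4, 89.3, 27.2]
eef_rot: [0.007, 0.736, -0.677, -0.009]
wrist_force: [-20.4, -3.4, 19.3]
gripper_width: 0.64
22.7 [473.4560108   89.30533219  27.21153162] [ 0.00674696  0.73573716 -0.67717983 -0.00853177] [-0.86  0.56  0.77  2.17 -0.65  0.68 -1.12] [-20.23617476  -3.46641006  19.12950426]
```

View pics/w9.png

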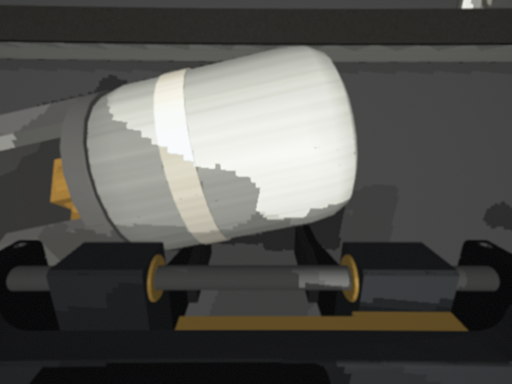

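```bash
python3 -m crank '[64,-0.004,0,0,0,0,0,64,-0.004,0,0,0,0,0,64,-0.004,0,0,0,0,0,64,-0.005,0,-0.001,0,0,0,64,-0.001,0.01,-0.001,0,0,0,64,-0.001,0.012,-0.001,0,0,0,64,-0.001,0.012,0,0,0,0,64,0,0.004,0,0,0,0,64,0,0,0,0,0,0,64,0,0,0,0,0,0]'
python3 - <<'E'
from h import *
im,d,c=snap('scene','s10'); snap('wrist','w10'); s=ctrl.read_state(); print(s['time_s'],s['tcp_pos'],s['eef_rot'],s['wrist_force'])
z=np.load('/tmp/w10.npz'); c={k:z[k] for k in z.files}; P=cloud(z['d'],c); ok=z['d']>0
x,y,h=P[...,0],P[...,1],P[...,2]
m=ok&(h>60)&(h<95)&(x>440)&(x<570)&(y>0)&(y<240); q=P[m]
t=q[q[:,2]>76][:,:2]; mu=t.mean(0); v=np.linalg.svd(t-mu,full_matrices=False)[2][0]; v*=np.sign(v[1])
a=(q[:,:2]-mu)@v; print(' cyl',mu,np.arctan2(v[1],v[0]),np.percentile(a,[0.5,99.5]))
E
```

```text
time_s: 23.95
tcp_pos: [463.5, 128.8, 25.5]
eef_rot: [0.0, 0.735, -0.678, -0.001]
wrist_force: [-2.4, 1.0, 0.1]
gripper_width: 0.636
24.05 [463.56155688 128.5460338   25.48731873] [ 1.23775751e-04  7.34853475e-01 -6.78225732e-01 -4.59945339e-04] [-2.90740348  0.86829878  0.03915136]
 cyl [529.13325941 126.27051068] 1.889099052487649 [-71.40450354  90.38397115]
```

View pics/w10.png

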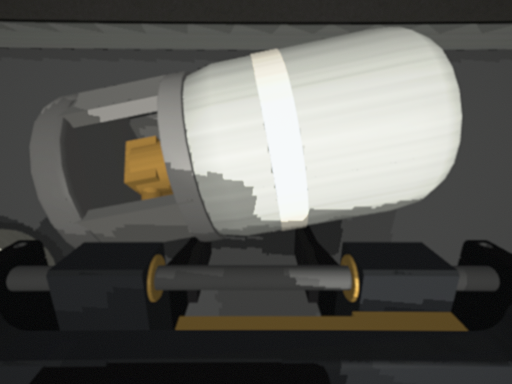

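```bash
python3 -m crank '[64,0.001,0.0001,0.001,0,0,0,64,0.0015,0.0001,0.001,0,0,0,64,0.0015,0.0001,0.001,0,0,0,64,0.0015,0.0001,0.001,0,0,0,64,0.0015,0.0001,0.001,0,0,0,64,0.0015,0.0001,0.001,0,0,0,64,0.0015,0.0001,0.001,0,0,0,64,0.0015,0.0001,0.001,0,0,0,64,0,0,0,0,0,0,64,0,0,0,0,0,0]'
python3 - <<'E'
from h import *
im,d,c=snap('scene','s11'); snap('wrist','w11'); s=ctrl.read_state(); print(s['time_s'],s['tcp_pos'],s['eef_rot'],s['wrist_force'])
E
```

```text
time_s: 25.3
tcp_pos: [474.9, 129.9, 33.5]
eef_rot: [0.0, 0.735, -0.678, -0.001]
wrist_force: [-5.0, 2.2, -0.6]
gripper_width: 0.641
25.4 [474.89687998 129.84619921  33.51895881] [ 1.49155710e-04  7.35074223e-01 -6.77986140e-01 -8.11639950e-04] [-4.05386467  3.19986717  0.19523136]
```

View pics/w11.png

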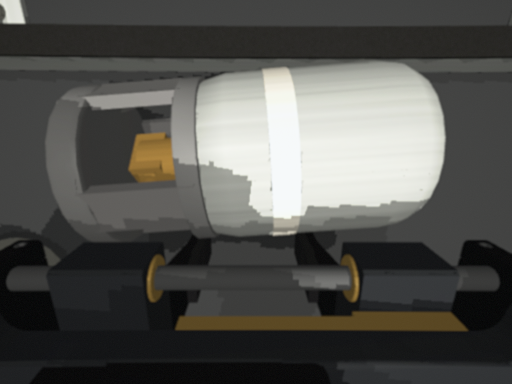

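```bash
python3 -m crank '[64,0.001,0.0001,0.0007,0,0,0,64,0.001,0.0001,0.0007,0,0,0,64,0.001,0.0001,0.0007,0,0,0,64,0.001,0.0001,0.0007,0,0,0,64,0.001,0.0001,0.0007,0,0,0,64,0.001,0.0001,0.0007,0,0,0,64,0.001,0.0001,0.0007,0,0,0,64,0.001,0.0001,0.0005,0,0,0,64,0,0,0,0,0,0,64,0,0,0,0,0,0]'
python3 - <<'E'
from h import *
im,d,c=snap('scene','s12'); snap('wrist','w12'); s=ctrl.read_state(); print(s['time_s'],s['tcp_pos'],s['eef_rot'],s['wrist_force'])
z=np.load('/tmp/w12.npz'); c={k:z[k] for k in z.files}; P=cloud(z['d'],c); ok=z['d']>0
x,y,h=P[...,0],P[...,1],P[...,2]
m=ok&(h>60)&(h<95)&(x>440)&(x<575)&(y>0)&(y<240); q=P[m]
t=q[q[:,2]>80][:,:2]; mu=t.mean(0); v=np.linalg.svd(t-mu,full_matrices=False)[2][0]; v*=np.sign(v[1])
a=(q[:,:2]-mu)@v; print(' cyl',mu,np.arctan2(v[1],v[0]),np.percentile(a,[0.5,99.5]))
E
```

```text
time_s: 26.65
tcp_pos: [482.0, 130.7, 38.5]
eef_rot: [0.001, 0.735, -0.678, -0.002]
wrist_force: [-6.0, 2.4, -1.2]
gripper_width: 0.639
26.75 [481.99482437 130.72962032  38.54054195] [ 6.94035785e-04  7.34875264e-01 -6.78200216e-01 -1.52696397e-03] [-5.90490613  2.59732409 -1.32346432]
 cyl [537.01316279 129.75200031] 1.6921340273568493 [-76.31972611  89.37620954]
```

View pics/w12.png

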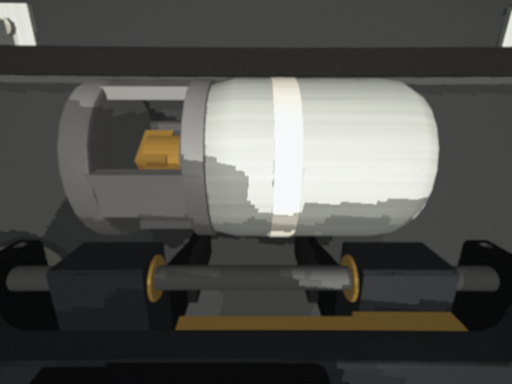

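```bash
python3 -m crank '[64,0.001,0.0001,0.0003,0,0,0,64,0.001,0.0001,0.0003,0,0,0,64,0,0,0,0,0,0,64,-0.004,0,0,0,0,0,64,-0.004,0,0,0,0,0,64,-0.01,0,0,0,0,0,64,-0.01,0,0,0,0,0,64,0,0,0.02,0,0,0,64,0,0,0.03,0,0,0,64,0,0,0.03,0,0,0]'
python3 - <<'E'
from h import *
im,d,c=snap('scene','s13'); snap('wrist','w13'); s=ctrl.read_state(); print(s['time_s'],s['tcp_pos'],s['eef_rot'],s['wrist_force'],s['qpos'].round(2))
cv2.imwrite('pics/s13c.png',cv2.resize(im[170:260,260,::-1] if 0 else im[170:260,240:370,::-1],None,fx=6,fy=6,interpolation=cv2.INTER_CUBIC))
for n in ['w13','s13']:
    z=np.load(f'/tmp/{n}.npz'); c={k:z[k] for k in z.files}; P=cloud(z['d'],c); ok=z['d']>0
    x,y,h=P[...,0],P[...,1],P[...,2]
    m=ok&(h>60)&(h<95)&(x>440)&(x<575)&(y>0)&(y<240); q=P[m]
    t=q[q[:,2]>80][:,:2]; mu=t.mean(0); v=np.linalg.svd(t-mu,full_matrices=False)[2][0]; v*=np.sign(v[1])
    a=(q[:,:2]-mu)@v; print(n,' cyl',mu,np.arctan2(v[1],v[0]),np.percentile(a,[0.5,99.5]))
m=ok&(h>5)&(h<88)&(x>480)&(x<590)&(y>195)&(y<240); q=P[m]
for zz in range(10,90,10):
    s_=q[abs(q[:,2]-zz)<5]
    if len(s_): print(zz,len(s_),np.percentile(s_[:,0],[2,98]).round(),np.percentile(s_[:,1],[5,50,95]).round(1))
E
```

```text
time_s: 28.0
tcp_pos: [456.9, 129.9, 120.3]
eef_rot: [0.0, 0.735, -0.678, -0.0]
wrist_force: [0.6, 0.6, 0.6]
gripper_width: 0.644
28.1 [459.12889934 130.54353221 121.93280391] [-0.00284924  0.73479283 -0.67828501  0.00090794] [-0.15153644 -0.14649422 -0.41220738] [-1.14  0.4   0.98  2.14 -0.46  0.82 -1.37]
w13  cyl [536.84298793 128.91346888] 1.6830460472017665 [-76.03243714  92.86185573]
s13  cyl [539.10378089 135.07954006] 1.7045301891016587 [-82.21030996  87.63202054]
10 49 [512. 585.] [197.2 217.1 236.2]
20 59 [499. 586.] [198.7 217.2 237.4]
30 60 [499. 585.] [199.7 217.1 236.5]
40 77 [494. 585.] [197.  217.3 235.1]
50 83 [497. 585.] [196.2 217.6 236.1]
60 155 [504. 586.] [196.6 217.1 236.9]
70 52 [500. 575.] [210.3 217.7 220.5]
80 100 [506. 556.] [197.6 213.2 219.7]
```

View pics/s13c.png

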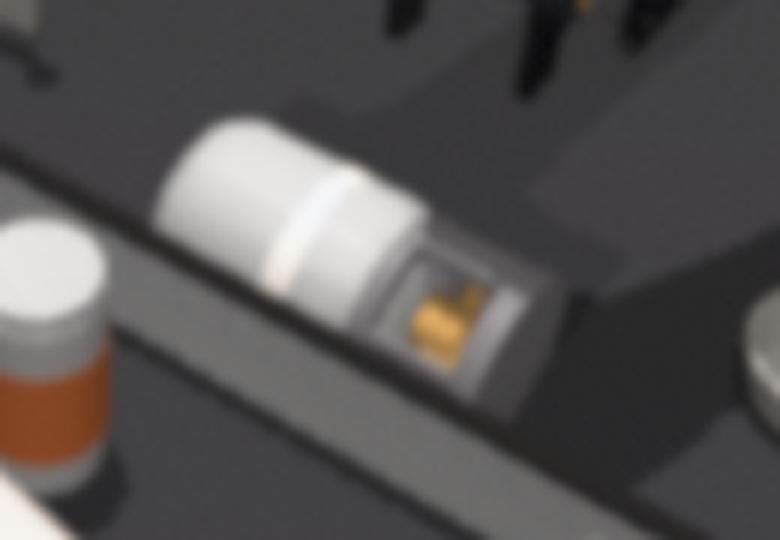

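View pics/w13.png

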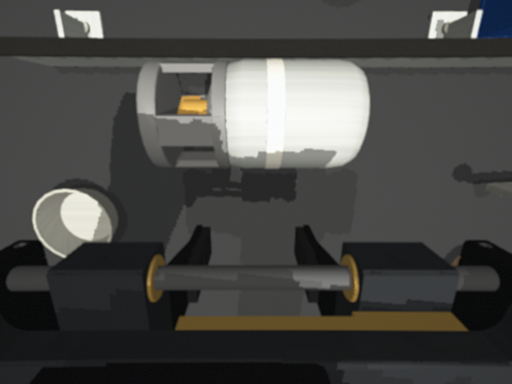

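```bash
python3 -m crank '[45,0.007,0.011,0.003,0,0,9,45,0.007,0.011,0.003,0,0,9,45,0.007,0.011,0,0,0,9,45,0.007,0.011,0,0,0,9,45,0.007,0.011,0,0,0,9,45,0.007,0.011,0,0,0,9,45,0.007,0.012,0,0,0,9,45,0.007,0.012,0,0,0,9,45,0.007,0.012,0,0,0,9,45,0.007,0.012,0,0,0,9]'
python3 -m crank '[45,0,0,0,0,0,0,45,0,0,-0.02,0,0,0,45,0,0,-0.025,0,0,0,45,0,0,-0.02,0,0,0,45,0,0,-0.01,0,0,0,45,0,0,-0.004,0,0,0,45,0,0,0,0,0,0,45,0,0,0,0,0,0,45,0,0,0,0,0,0,45,0,0,0,0,0,0]'
python3 - <<'E'
from h import *
snap('top','t14');im,d,c=snap('scene','s14'); s=ctrl.read_state(); print(s['time_s'],s['tcp_pos'],s['eef_rot'],s['wrist_force'],s['qpos'].round(2))
cv2.imwrite('pics/s14c.png',cv2.resize(im[130:280,190:420,::-1],None,fx=3,fy=3))
E
```

```text
time_s: 29.35
tcp_pos: [526.8, 244.4, 124.6]
eef_rot: [0.0, 0.999, 0.043, -0.001]
wrist_force: [-0.6, 0.2, 0.1]
gripper_width: 0.449
time_s: 30.6
tcp_pos: [527.6, 244.2, 46.9]
eef_rot: [-0.0, 0.999, 0.04, 0.0]
wrist_force: [0.0, -0.1, 0.3]
gripper_width: 0.453
30.7 [527.50968464 244.18779861  46.73045634] [-1.02344296e-04  9.99200526e-01  3.99784265e-02  1.56635133e-04] [ 0.50730762 -0.73996095 -0.83121331] [-0.84  0.56  0.44  1.93 -0.35  0.72 -0.11]
```

View pics/s14c.png

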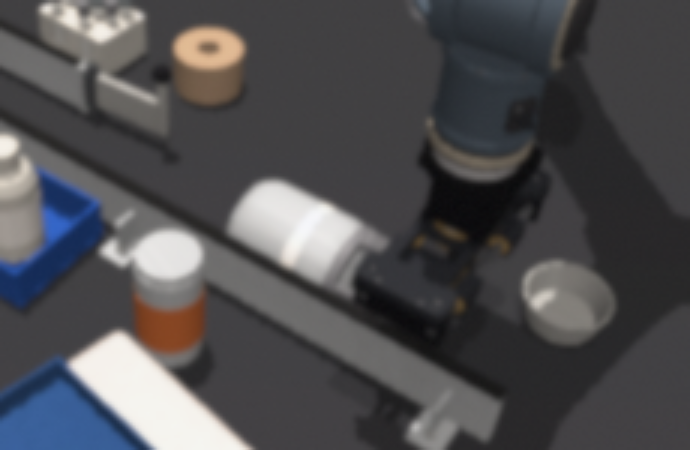

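```bash
python3 -m crank '[45,0.0004,-0.005,0,0,0,0,45,0.0004,-0.004,0,0,0,0,45,0.0002,-0.003,0,0,0,0,45,0.0003,-0.003,0,0,0,0,45,0.0003,-0.004,0,0,0,0,45,0.0004,-0.005,0,0,0,0,45,0.0004,-0.005,0,0,0,0,45,0.0004,-0.005,0,0,0,0,45,0.0004,-0.005,0,0,0,0,45,0.0004,-0.005,0,0,0,0]'
cat > chk.py <<'E'
from h import *
import sys
n=sys.argv[1]; yl,yh=float(sys.argv[2]),float(sys.argv[3])
im,d,c=snap('scene',n); s=ctrl.read_state(); print(s['time_s'],s['tcp_pos'].round(1),s['wrist_force'].round(1),s['qpos'].round(2))
cv2.imwrite(f'pics/{n}c.png',cv2.resize(im[110:280,140:420,::-1],None,fx=2.7,fy=2.7))
P=cloud(d,c); x,y,h=P[...,0],P[...,1],P[...,2]
fx=605.7-0.077*(y+205)
g=im.astype(int).min(2)
m=(d>0)&(h>60)&(h<95)&(x<fx-8)&(x>fx-110)&(y>yl)&(y<yh)&(g>110); q=P[m]
t=q[q[:,2]>78][:,:2]; mu=t.mean(0); v=np.linalg.svd(t-mu,full_matrices=False)[2][0]; v*=np.sign(v[1])
a=(q[:,:2]-mu)@v; print('cyl',mu,np.arctan2(v[1],v[0])-1.6477,np.percentile(a,[0.5,99.5]),'axis-to-fence',605.7-.077*(mu[1]+205)-mu[0],'base y',q[:,1].min())
E
python3 chk.py s15 0 200
```

```text
time_s: 31.95
tcp_pos: [530.5, 203.3, 46.7]
eef_rot: [-0.002, 0.999, 0.041, -0.0]
wrist_force: [-1.4, 6.3, 0.4]
gripper_width: 0.454
32.0 [530.7 202.1  46.8] [-0.8  4.2  0. ] [-0.77  0.54  0.44  1.97 -0.35  0.71 -0.03]
cyl [545.95167971  83.35481565] 0.050453725380481984 [-56.30953634  52.16355563] axis-to-fence 37.544999485347375 base y 26.78290294468235
```

View pics/s15c.png

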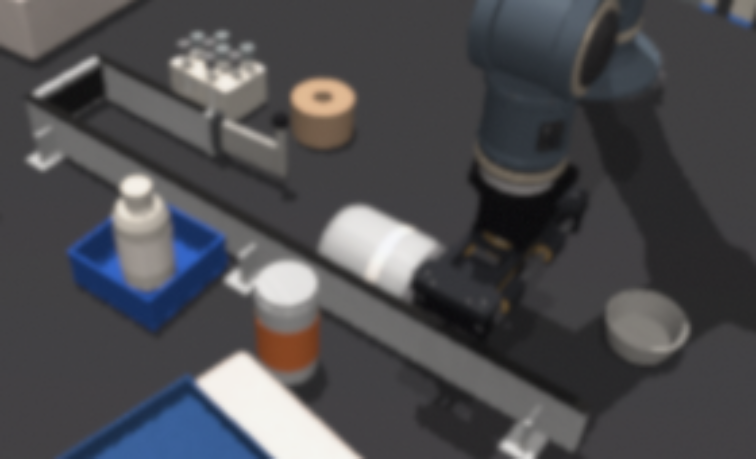

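```bash
python3 -m crank '[45,0.0005,-0.006,0,0,0,0,45,0.0005,-0.006,0,0,0,0,45,0.0005,-0.006,0,0,0,0,45,0.0005,-0.006,0,0,0,0,45,0.0005,-0.006,0,0,0,0,45,0.0005,-0.006,0,0,0,0,45,0.0005,-0.006,0,0,0,0,45,0.0005,-0.006,0,0,0,0,45,0.0005,-0.006,0,0,0,0,45,0.0005,-0.006,0,0,0,0]'
python3 chk.py s16 -60 140
```

```text
time_s: 33.25
tcp_pos: [535.3, 143.3, 46.7]
eef_rot: [-0.002, 0.999, 0.041, -0.001]
wrist_force: [-1.4, 8.2, 0.3]
gripper_width: 0.448
33.3 [535.5 141.9  46.7] [-1.9  5.9  0.2] [-0.67  0.52  0.44  2.   -0.35  0.69  0.07]
cyl [550.60287747  21.60889793] 0.05055835790562058 [-54.31709619  50.49968634] axis-to-fence 37.64823738643531 base y -33.50872535473712
```

View pics/s16c.png

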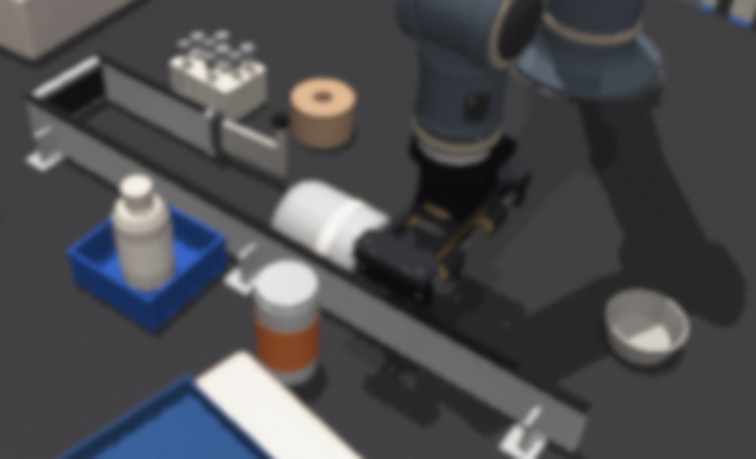

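```bash
python3 -m crank '[45,0.0005,-0.006,0,0,0,0,45,0.0005,-0.006,0,0,0,0,45,0.0005,-0.006,0,0,0,0,45,0.0005,-0.006,0,0,0,0,45,0.0005,-0.006,0,0,0,0,45,0.0005,-0.006,0,0,0,0,45,0.0005,-0.006,0,0,0,0,45,0.0005,-0.006,0,0,0,0,45,0.0005,-0.006,0,0,0,0,45,0.0005,-0.006,0,0,0,0]'
python3 chk.py s17 -120 80
python3 -m crank '[45,0.0005,-0.006,0,0,0,0,45,0.0005,-0.006,0,0,0,0,45,0.0005,-0.006,0,0,0,0,45,0.0005,-0.006,0,0,0,0,45,0.0005,-0.006,0,0,0,0,45,0.0005,-0.006,0,0,0,0,45,0.0005,-0.006,0,0,0,0,45,0.0005,-0.006,0,0,0,0,45,0.0005,-0.006,0,0,0,0,45,0.0005,-0.006,0,0,0,0]'
python3 chk.py s18 -180 20
```

```text
time_s: 34.55
tcp_pos: [539.9, 83.9, 46.6]
eef_rot: [-0.002, 0.999, 0.041, -0.001]
wrist_force: [-3.0, 8.5, 2.8]
gripper_width: 0.452
34.6 [540.1  82.5  46.6] [-1.3  6.2  2.1] [-0.56  0.51  0.44  2.01 -0.34  0.69  0.18]
cyl [554.87682775 -41.26483025] 0.08758635539036574 [-56.36591754  49.02710557] axis-to-fence 38.215564180019214 base y -113.64917416026611
time_s: 35.85
tcp_pos: [544.5, 24.4, 46.5]
eef_rot: [-0.003, 0.999, 0.041, -0.002]
wrist_force: [-2.1, 10.1, 4.1]
gripper_width: 0.455
35.9 [544.7  23.   46.5] [-1.4  7.2  2.5] [-0.45  0.51  0.44  2.02 -0.34  0.69  0.29]
cyl [ 560.76694518 -105.21294887] 0.1004887564121486 [-47.51884427  46.91082712] axis-to-fence 37.24945188143795 base y -153.38142241747
```

View pics/s18c.png

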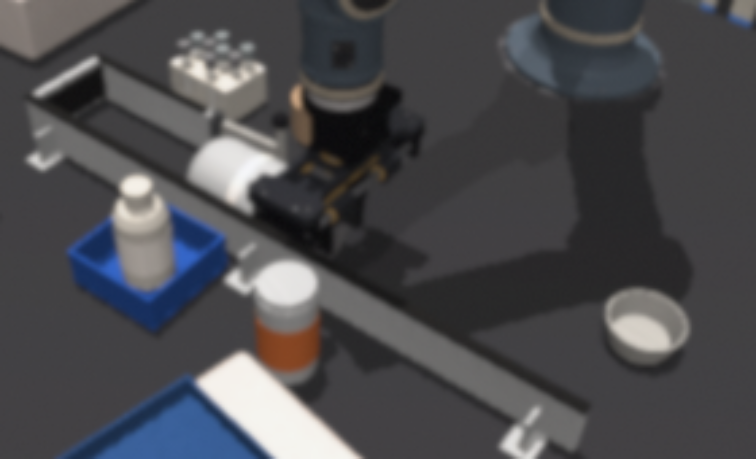

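```bash
python3 -m crank '[45,0.0005,-0.006,0,0,0,0,45,0.0005,-0.006,0,0,0,0,45,0.0005,-0.006,0,0,0,0,45,0.0005,-0.006,0,0,0,0,45,0.0005,-0.006,0,0,0,0,45,0.0005,-0.006,0,0,0,0,45,0.0005,-0.006,0,0,0,0,45,0.0005,-0.006,0,0,0,0,45,0.0005,-0.006,0,0,0,0,45,0.0005,-0.006,0,0,0,0]'
python3 chk.py s19 -240 -40
python3 - <<'E'
from h import *
im,d,c=snap('top','t19'); cv2.imwrite('pics/t19c.png',cv2.resize(im[120:250,200:410,::-1],None,fx=3.6,fy=3.6,interpolation=cv2.INTER_CUBIC))
E
```

```text
time_s: 37.15
tcp_pos: [549.1, -35.0, 46.3]
eef_rot: [-0.004, 0.999, 0.041, -0.002]
wrist_force: [-3.9, 10.4, 4.0]
gripper_width: 0.449
37.2 [549.3 -36.5  46.3] [-3.3  8.   3. ] [-0.34  0.52  0.44  2.   -0.34  0.69  0.4 ]
cyl [ 565.31410599 -168.03966886] 0.12841487608572844 [-45.23670379  43.71102819] axis-to-fence 37.539948509106466 base y -218.04410206438303
```

View pics/s19c.png

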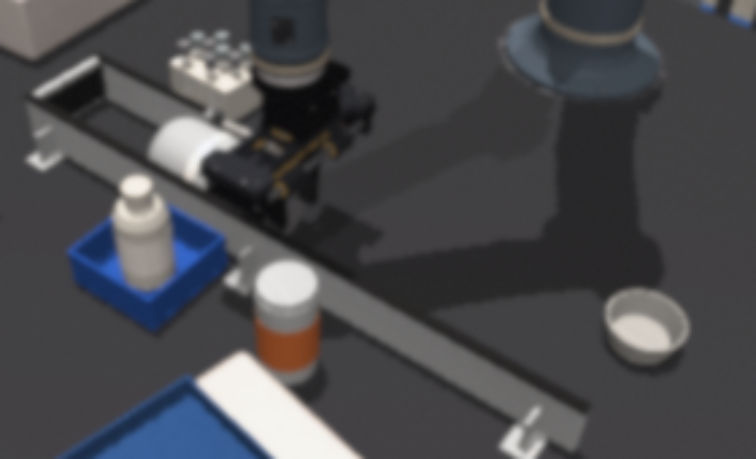

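View pics/t19c.png

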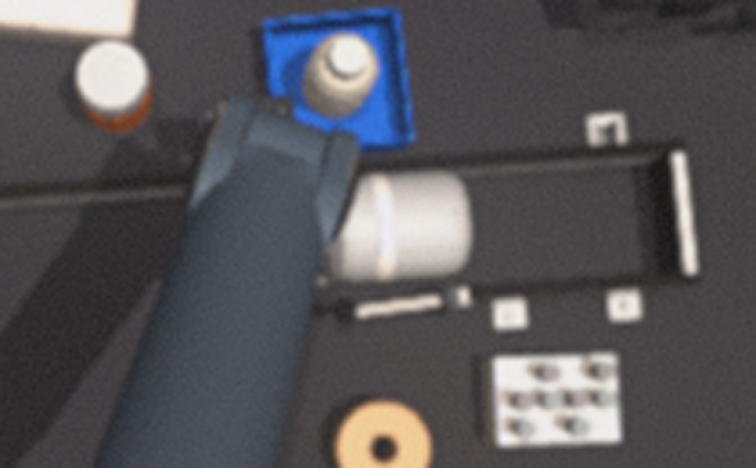

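```bash
python3 -m crank '[45,0.0005,-0.006,0,0,0,0,45,0.0005,-0.006,0,0,0,0,45,0.0005,-0.006,0,0,0,0,45,0.0005,-0.006,0,0,0,0,45,0.0005,-0.006,0,0,0,0,45,0.0005,-0.006,0,0,0,0,45,0.0005,-0.006,0,0,0,0,45,0.0005,-0.006,0,0,0,0,45,0.0005,-0.006,0,0,0,0,45,0.0005,-0.006,0,0,0,0]'
python3 -m crank '[45,0.0005,-0.006,0,0,0,0,45,0.0005,-0.006,0,0,0,0,45,0.0005,-0.006,0,0,0,0,45,0.0005,-0.006,0,0,0,0,45,0.0005,-0.006,0,0,0,0,45,0.0005,-0.006,0,0,0,0,45,0.0005,-0.006,0,0,0,0,45,0.0005,-0.006,0,0,0,0,45,0.0003,-0.004,0,0,0,0,45,0,0,0,0,0,0]'
python3 - <<'E'
from h import *
snap('wrist','w20'); im,d,c=snap('top','t20'); cv2.imwrite('pics/t20c.png',cv2.resize(im[120:250,200:410,::-1],None,fx=3.6,fy=3.6,interpolation=cv2.INTER_CUBIC))
s=ctrl.read_state();print(s['time_s'],s['tcp_pos'],s['wrist_force'])
E
```

```text
time_s: 38.5
tcp_pos: [553.5, -94.5, 46.0]
eef_rot: [-0.004, 0.999, 0.041, -0.003]
wrist_force: [-4.3, 11.8, 4.7]
gripper_width: 0.453
time_s: 39.75
tcp_pos: [557.5, -146.9, 45.7]
eef_rot: [-0.004, 0.999, 0.041, -0.004]
wrist_force: [-4.1, 9.8, 5.2]
gripper_width: 0.455
39.85 [ 557.48853655 -146.891788     45.69241874] [-4.25786448  9.57120588  4.84498759]
```

View pics/t20c.png

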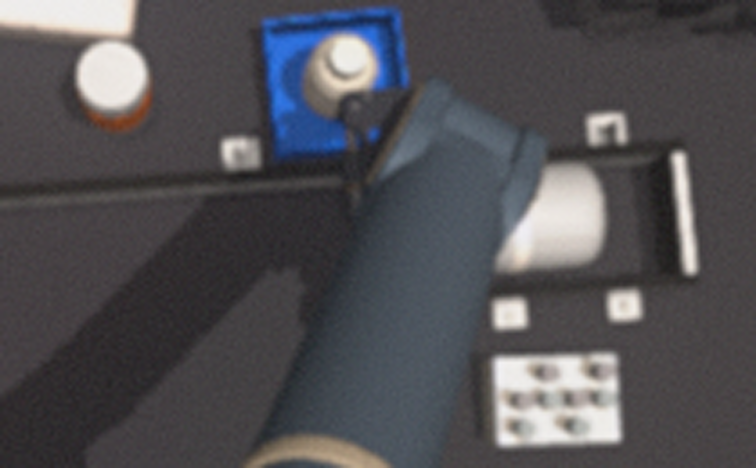

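View pics/w20.png

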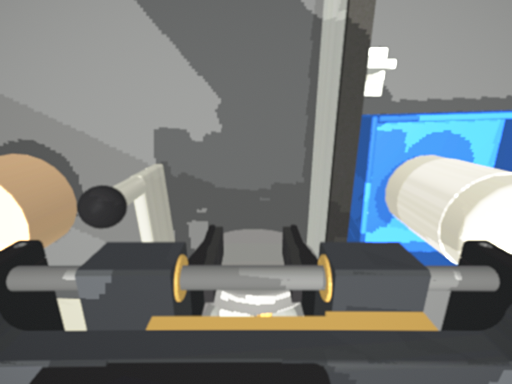

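```bash
python3 -m crank '[45,0.0004,-0.006,0,0,0,0,45,0.0004,-0.006,0,0,0,0,45,0.0004,-0.006,0,0,0,0,45,0.0004,-0.006,0,0,0,0,45,0.0004,-0.006,0,0,0,0,45,0.0004,-0.006,0,0,0,0,45,0.0004,-0.006,0,0,0,0,45,0.0003,-0.005,0,0,0,0,45,0.0003,-0.005,0,0,0,0,45,0,0,0,0,0,0]'
python3 - <<'E'
from h import *
snap('wrist','w21'); im,d,c=snap('top','t21'); cv2.imwrite('pics/t21c.png',cv2.resize(im[120:250,200:410,::-1],None,fx=3.6,fy=3.6,interpolation=cv2.INTER_CUBIC))
s=ctrl.read_state();print(s['time_s'],s['tcp_pos'],s['wrist_force'])
P=cloud(d,c); x,y,h=P[...,0],P[...,1],P[...,2]
m=(d>0)&(h>30)&(x>525)&(x<605)&(y<-300)&(y>-410)
for hh in (50,62,75,85):
  k=m&(abs(h-hh)<6); print(hh,k.sum(),np.percentile(y[k],[2,50,98]).round(1) if k.any() else '')
k=m&(abs(h-62)<5)&(y<-375); print('endwall',y[k].min(),y[k].max(),np.median(y[k]))
k=m&(h>60)&(y>-385)&(im.min(2)>120); print('base tip y',y[k].min())
E
```

```text
time_s: 41.1
tcp_pos: [561.4, -199.6, 45.6]
eef_rot: [-0.004, 0.999, 0.04, -0.003]
wrist_force: [-3.4, 9.0, 3.7]
gripper_width: 0.45
41.2 [ 561.41697053 -199.62735256   45.59760426] [-2.76811449  8.37484854  3.15056434]
50 76 [-395.4 -391.  -315.1]
62 158 [-404.6 -394.9 -313. ]
75 136 [-380.  -353.1 -311.3]
85 252 [-374.5 -350.5 -318.1]
endwall -405.61751591392925 -378.8753672911566 -397.31670317044967
base tip y -380.32443185799167
```

View pics/t21c.png

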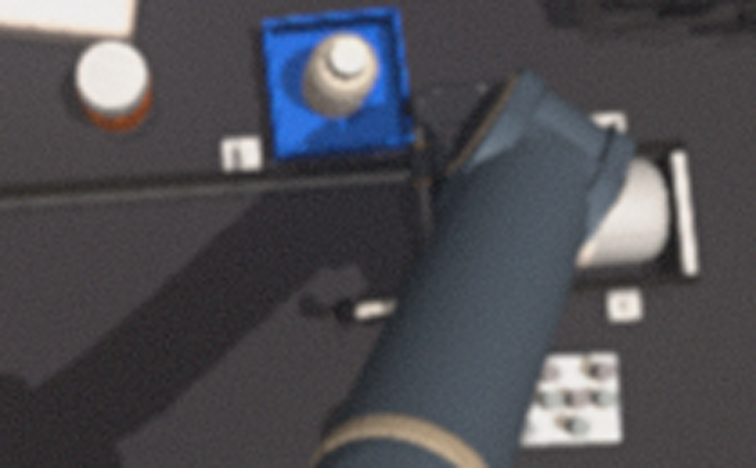

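```bash
python3 -m crank '[45,0.0001,-0.0015,0,0,0,0,45,0.0001,-0.0015,0,0,0,0,45,0.0001,-0.0015,0,0,0,0,45,0.0001,-0.0015,0,0,0,0,45,0.0001,-0.0015,0,0,0,0,45,0,0,0,0,0,0,45,0,0.003,0,0,0,0,45,0,0.006,0,0,0,0,45,0,0.008,0,0,0,0,45,0,0.01,0,0,0,0]'
python3 - <<'E'
from h import *
im,d,c=snap('scene','s22'); cv2.imwrite('pics/s22c.png',cv2.resize(im[110:230,140:300,::-1],None,fx=4,fy=4,interpolation=cv2.INTER_CUBIC)); snap('wrist','w22')
s=ctrl.read_state();print(s['time_s'],s['tcp_pos'],s['wrist_force'])
P=cloud(d,c); x,y,h=P[...,0],P[...,1],P[...,2]
rx=(x-605.7)*.997+(y+205)*.077; ry=-(x-605.7)*.077+(y+205)*.997
for a,b in ((30,60),(60,75),(75,95)):
  k=(d>0)&(h>a)&(h<b)&(rx>-85)&(rx<-10)&(ry<25)&(ry>-182); print(a,b,k.sum(),np.percentile(ry[k],[0,2,98,100]).round(1))
E
```

```text
time_s: 42.45
tcp_pos: [564.5, -184.3, 46.7]
eef_rot: [0.0, 0.999, 0.04, 0.0]
wrist_force: [-0.1, 0.4, -0.5]
gripper_width: 0.445
42.55 [ 564.55688876 -182.62108703   46.5011004 ] [ 0.54969362 -0.18510534  0.53498929]
30 60 59 [-12.5 -12.3  23.9  24.9]
60 75 42 [-176.1 -176.1   24.5   24.8]
75 95 267 [-177.5 -170.3   21.4   24.1]
```

View pics/s22c.png

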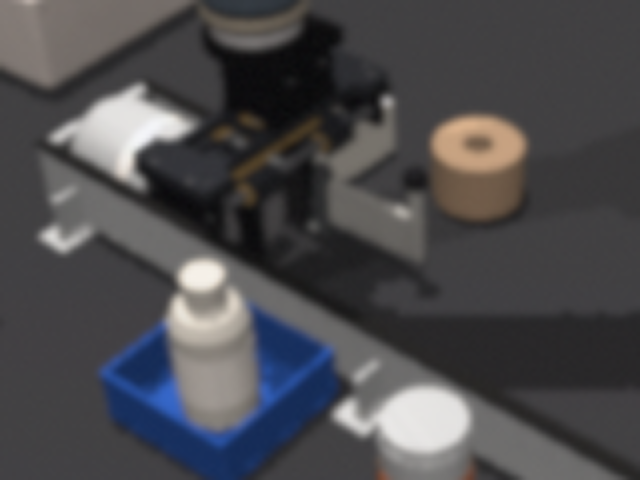

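```bash
python3 -m crank '[45,0,0.005,0.015,0,0,0,45,0,0.003,0.025,0,0,0,45,0,0,0.03,0,0,0,70,0,0,0.02,0,0,0,80,-0.015,0.01,0,0,0,0,80,-0.016,0.013,0,0,0,1,80,-0.016,0.013,0,0,0,1,80,-0.016,0.013,0,0,0,1,80,-0.016,0.013,0,0,0,1,80,0,0,0,0,0,0]'
python3 - <<'E'
from h import *
im,d,c=snap('scene','s23'); cv2.imwrite('pics/s23c.png',cv2.resize(im[110:230,140:300,::-1],None,fx=4,fy=4,interpolation=cv2.INTER_CUBIC)); snap('wrist','w23')
s=ctrl.read_state();print(s['time_s'],s['tcp_pos'],s['wrist_force'],s['qpos'].round(2))
for cam in('wrist','scene'):
  for t in ('gate_knob','hinge','cylinder'): print(cam,t,[(np.round(r['at'],1).tolist(),round(r['p'],2)) for r in ctrl.landmark_of(cam,t)[:1]])
P=cloud(d,c); x,y,h=P[...,0],P[...,1],P[...,2]
rx=(x-605.7)*.997+(y+205)*.077; ry=-(x-605.7)*.077+(y+205)*.997
for a,b in ((30,60),(60,75),(75,95)):
  k=(d>0)&(h>a)&(h<b)&(rx>-85)&(rx<-10)&(ry<25)&(ry>-182); print(a,b,k.sum(),np.percentile(ry[k],[0,2,98,100]).round(1))
E
```

```text
time_s: 43.8
tcp_pos: [484.8, -113.8, 137.4]
eef_rot: [-0.0, 0.997, 0.075, 0.001]
wrist_force: [0.2, -0.9, 0.7]
gripper_width: 0.796
43.9 [ 486.24483075 -114.90959707  137.4734516 ] [ 0.63364358 -0.64019461  1.37349612] [-0.26  0.3   0.5   2.06 -0.2   0.82  0.5 ]
wrist gate_knob [([481.4, -113.0, 92.9], 0.87)]
wrist hinge [([495.1, -204.4, -2.1], 0.6)]
wrist cylinder []
scene gate_knob []
scene hinge [([499.5, -205.7, 1.2], 0.73)]
scene cylinder [([568.1, -300.7, 43.0], 0.76)]
30 60 173 [-181.4  -57.9   -7.1   -6.6]
60 75 178 [-173.7 -169.5   -8.4   -7.2]
75 95 521 [-178.  -167.6   -9.8   -6.9]
```

View pics/s23c.png

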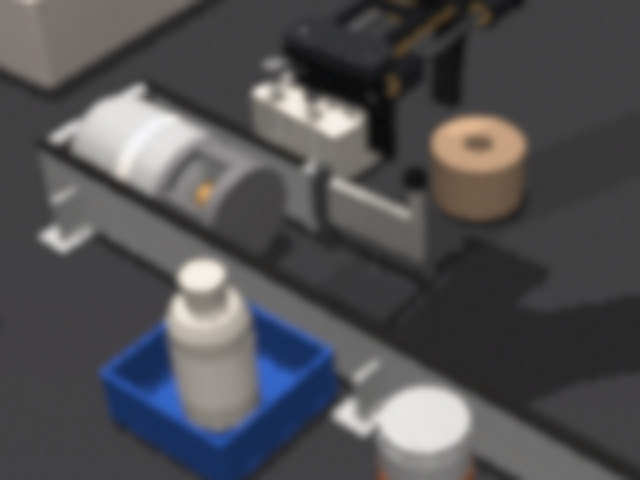

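View pics/w23.png

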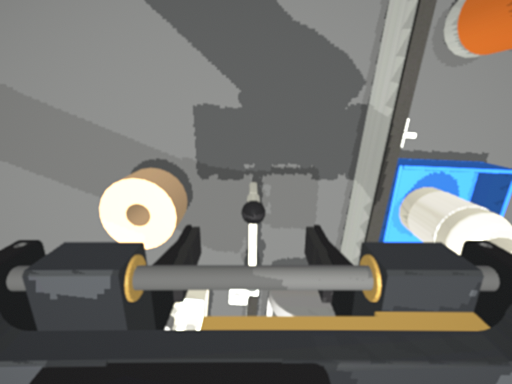

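```bash
python3 -m crank '[80,-0.001,0.001,-0.02,0,0,0,80,0,0,-0.02,0,0,0,80,0,0,-0.013,0,0,0,80,0,0,-0.006,0,0,0,0,0,0,0,0,0,0,0,0,0,0,0,0,0,0,0,0,0,0,0,0,0,0,0,0,0,0,0,0,0,0,0,0,0,0,0,0,0,0,0,0,0]'
python3 -c "
import numpy as np
h=np.array([498.5,-203.4]);p=np.array([485,-112.4]);r=92;a=np.degrees(np.arctan2(*(p-h)[::-1]));print(np.hypot(*(p-h)),a)
n=14;st=(a-4.4)/n
for i in range(1,n+1):
    t=np.radians(a-st*i);m=h+r*np.array([np.cos(t),np.sin(t)]);print((m-p).round(1),m.round(1));p=m
"
```

```text
time_s: 45.45
tcp_pos: [484.5, -113.2, 77.7]
eef_rot: [-0.0, 0.997, 0.075, 0.0]
wrist_force: [0.2, -0.3, -0.1]
gripper_width: 0.209
91.99592382274336 98.43837797782393
[10.7  1. ] [ 495.7 -111.4]
[10.8 -0.3] [ 506.5 -111.7]
[10.7 -1.6] [ 517.2 -113.3]
[10.4 -2.8] [ 527.6 -116.1]
[10. -4.] [ 537.6 -120.1]
[ 9.5 -5.1] [ 547.1 -125.3]
[ 8.8 -6.2] [ 555.9 -131.5]
[ 8.  -7.2] [ 563.9 -138.7]
[ 7.1 -8.1] [ 571.  -146.8]
[ 6.1 -8.9] [ 577.1 -155.6]
[ 5.  -9.5] [ 582.2 -165.2]
[  3.9 -10.1] [ 586.1 -175.2]
[  2.7 -10.4] [ 588.8 -185.7]
[  1.5 -10.7] [ 590.2 -196.3]
```

```bash
python3 -m crank '[0,0.0107,0.001,0,0,0,0,0,0.0108,-0.0003,0,0,0,0,0,0.0107,-0.0016,0,0,0,0,0,0.0104,-0.0028,0,0,0,0,0,0.01,-0.004,0,0,0,0,0,0.0095,-0.0051,0,0,0,-1,0,0.0088,-0.0062,0,0,0,-1,0,0.008,-0.0072,0,0,0,-1,0,0.0071,-0.0081,0,0,0,-1,0,0,0,0,0,0,0]'
python3 - <<'E'
from h import *
im,d,c=snap('scene','s24'); cv2.imwrite('pics/s24c.png',cv2.resize(im[110:230,140:300,::-1],None,fx=4,fy=4,interpolation=cv2.INTER_CUBIC))
s=ctrl.read_state();print(s['time_s'],s['tcp_pos'],s['wrist_force'],s['gripper_width'])
E
```

```text
time_s: 46.7
tcp_pos: [569.7, -147.6, 77.0]
eef_rot: [-0.0, 0.999, 0.039, -0.001]
wrist_force: [-2.8, 0.8, 1.2]
gripper_width: 0.21
46.75 [ 569.61318527 -147.47284812   76.97045067] [-2.09548817  0.89225736 -0.05770997] 0.2071179790942519
```

View pics/s24c.png

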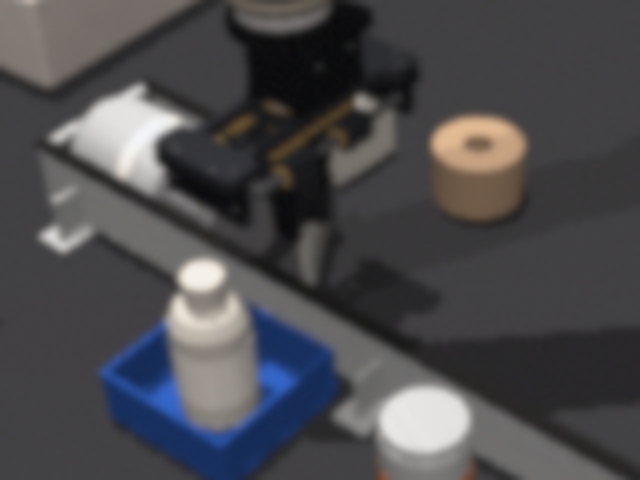

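```bash
python3 -m crank '[0,0.0061,-0.0089,0,0,0,0,0,0.005,-0.0095,0,0,0,0,0,0.0039,-0.0101,0,0,0,0,0,0.0027,-0.0104,0,0,0,0,0,0.001,-0.006,0,0,0,0,0,0.0005,-0.004,0,0,0,0,0,0.0002,-0.002,0,0,0,0,0,0.0001,-0.001,0,0,0,0,0,0,0,0,0,0,0,0,0,0,0,0,0,0]'
python3 - <<'E'
from h import *
s=ctrl.read_state();print(s['time_s'],s['tcp_pos'],s['wrist_force'],s['gripper_width'])
E
```

```text
time_s: 48.0
tcp_pos: [590.3, -199.0, 77.1]
eef_rot: [-0.0, 0.999, 0.04, 0.0]
wrist_force: [3.0, 3.7, -9.4]
gripper_width: 0.206
48.0 [ 590.29905461 -198.95666024   77.07999395] [ 3.04569402  3.71926028 -9.35041136] 0.2057682562506223
```

```bash
python3 -m crank '[0,0,-0.002,0,0,0,0,0,0,-0.001,0,0,0,0,0,0,0,0,0,0,0,60,0,0,0,0,0,0,60,0,0,0,0,0,0,60,0,0,0,0,0,0,60,0,0,0.015,0,0,0,60,0,0,0.025,0,0,0,60,0,0,0.03,0,0,0,60,-0.01,0.02,0.02,0,0,0]'
python3 -m crank '[60,-0.02,0.04,0,0,0,0,60,-0.02,0.04,0,0,0,0,60,-0.02,0.04,0,0,0,0,60,-0.02,0.04,0,0,0,0,60,-0.02,0.04,0,0,0,0,60,0,0,0,0,0,0,60,0,0,0,0,0,0,60,0,0,0,0,0,0,60,0,0,0,0,0,0,60,0,0,0,0,0,0]'
python3 - <<'E'
from h import *
im,d,c=snap('scene','s25'); cv2.imwrite('pics/s25c.png',cv2.resize(im[110:230,140:300,::-1],None,fx=4,fy=4,interpolation=cv2.INTER_CUBIC))
im2,d2,c2=snap('top','t25'); cv2.imwrite('pics/t25c.png',cv2.resize(im2[110:250,200:410,::-1],None,fx=3.6,fy=3.6,interpolation=cv2.INTER_CUBIC))
s=ctrl.read_state();print(s['time_s'],s['tcp_pos'],s['wrist_force'],s['gripper_width'])
for cam,(d_,c_) in {'scene':(d,c),'top':(d2,c2)}.items():
  for t in ('gate_knob','hinge','cylinder','bottle','rack'): print(cam,t,[(np.round(r['at'],1).tolist(),round(r['p'],2)) for r in ctrl.landmark_of(cam,t)[:1]])
  P=cloud(d_,c_); x,y,h=P[...,0],P[...,1],P[...,2]
  rx=(x-605.7)*.997+(y+205)*.077; ry=-(x-605.7)*.077+(y+205)*.997
  k=(d_>0)&(h>70)&(h<108)&(abs(rx+16)<16)&(ry>-4)&(ry<40); print('knob rack',k.sum(),np.median(rx[k]),np.median(ry[k]),ry[k].min() if k.any() else '',ry[k].max() if k.any() else '')
  for lo in range(-95,-5,15):
    k=(d_>0)&(h>25)&(h<60)&(rx>lo)&(rx<lo+15)&(ry>-4)&(ry<40); print(lo,k.sum(),np.median(ry[k]).round(1) if k.any() else '',end=';')
  k=(d_>0)&(h>60)&(h<95)&(rx>-85)&(rx<-10)&(ry<4)&(ry>-182); print('\nend',np.percentile(ry[k],[1,98,100]).round(1))
E
```

```text
time_s: 49.25
tcp_pos: [580.5, -185.3, 170.6]
eef_rot: [0.002, 0.999, 0.038, 0.002]
wrist_force: [0.2, 0.6, -0.7]
gripper_width: 0.601
time_s: 50.5
tcp_pos: [479.9, 16.8, 167.5]
eef_rot: [0.0, 0.999, 0.039, 0.0]
wrist_force: [-0.8, 1.3, 0.0]
gripper_width: 0.602
50.6 [479.78397289  17.09850609 167.47187883] [-0.07769878 -0.55859416 -0.34960344] 0.6022580754166927
scene gate_knob [([593.2, -192.4, 94.3], 0.65)]
scene hinge [([501.9, -206.0, 1.4], 0.68)]
scene cylinder [([558.8, -300.8, 43.4], 0.7)]
scene bottle []
scene rack [([608.4, -205.1, -0.5], 0.77)]
knob rack 50 -10.418729953897344 15.767789328204167 5.703946224436711 22.900224850091284
-95 29 12.9;-80 35 13.6;-65 30 13.9;-50 33 14.3;-35 33 14.6;-20 14 15.8;
end [-169.2   -9.1   -7.6]
top gate_knob [([588.9, -192.0, 92.9], 0.6)]
top hinge []
top cylinder [([562.1, -307.1, 45.7], 0.63)]
top bottle [([684.1, -115.4, 5.8], 0.85)]
top rack [([671.9, 74.4, -1.0], 0.65)]
knob rack 39 -16.18936004778435 13.866190643756504 3.862111782457563 21.18372773890069
-95 23 12.7;-80 22 13.1;-65 21 13.6;-50 24 14.1;-35 22 13.6;-20 4 15.5;
end [-173.8   -9.9   -9. ]
```

View pics/s25c.png

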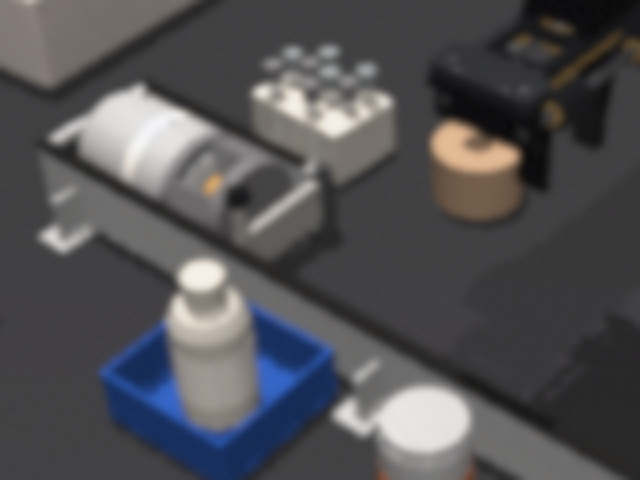

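View pics/t25c.png

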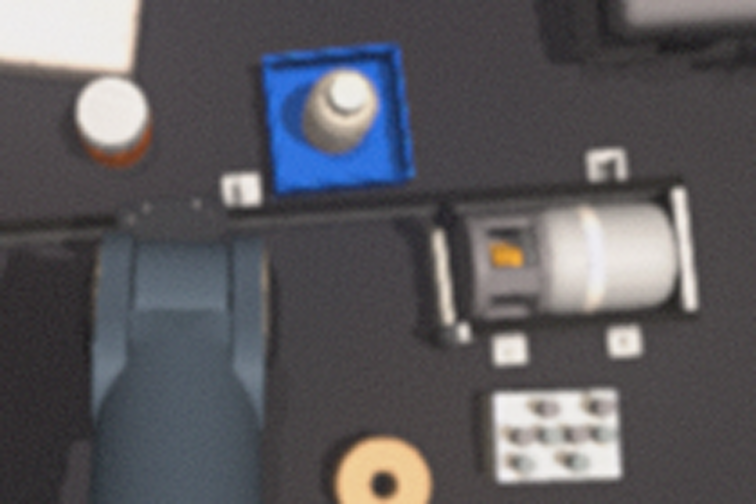

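```bash
python3 -m crank '[0,0.016,-0.036,0,0,0,0,0,0.016,-0.036,0,0,0,0,0,0.016,-0.036,0,0,0,0,0,0.016,-0.036,0,0,0,0,0,0.0166,-0.0365,-0.01,0,0,0,0,0,0,-0.03,0,0,0,0,0,0,-0.035,0,0,0,0,0,0,-0.03,0,0,0,0,0,0,-0.015,0,0,0,0,0,0,-0.005,0,0,0]'
python3 -m crank '[0,0.0003,-0.004,0,0,0,0,0,0.0003,-0.004,0,0,0,0,0,0.0003,-0.004,0,0,0,0,0,0.0002,-0.003,0,0,0,0,0,0.0002,-0.002,0,0,0,0,0,0.0001,-0.001,0,0,0,0,0,0.0001,-0.001,0,0,0,0,0,0.0001,-0.001,0,0,0,0,0,0.0001,-0.001,0,0,0,0,0,0,0,0,0,0,0]'
python3 -c "
from workcell import ctrl
s=ctrl.read_state();print(s['time_s'],s['tcp_pos'],s['wrist_force'],s['gripper_width'],s['moment'])"
```

```text
time_s: 52.35
tcp_pos: [560.2, -163.0, 42.1]
eef_rot: [-0.0, 0.999, 0.04, -0.0]
wrist_force: [0.8, -1.2, 0.5]
gripper_width: 0.006
time_s: 53.6
tcp_pos: [562.1, -183.7, 42.5]
eef_rot: [-0.0, 0.999, 0.04, 0.0]
wrist_force: [0.7, 0.7, 0.2]
gripper_width: 0.004
53.6 [ 562.08583657 -183.7320056    42.5206612 ] [0.69980789 0.73622638 0.22262551] 0.0035984479700541874 [0.30411902 0.02998421 0.03316664]
```

```bash
python3 -m crank '[0,0.0001,-0.001,0,0,0,0,0,0.0001,-0.001,0,0,0,0,0,0.0001,-0.001,0,0,0,0,0,0.0001,-0.001,0,0,0,0,0,0,0,0,0,0,0,0,0,0,0,0,0,0,0,0,0,0,0,0,0,0,0,0,0,0,0,0,0,0,0,0,0,0,0,0,0,0,0,0,0,0]'
python3 -c "
from workcell import ctrl
s=ctrl.read_state();print(s['time_s'],s['tcp_pos'],s['wrist_force'],s['moment'])"
```

```text
time_s: 54.85
tcp_pos: [562.1, -183.9, 42.5]
eef_rot: [-0.003, 0.999, 0.041, -0.001]
wrist_force: [-2.1, 8.7, 6.2]
gripper_width: 0.006
54.85 [ 562.10817918 -183.8691961    42.46666281] [-2.1443326   8.67447339  6.24982   ] [ 1.90072711  0.44126469 -0.07959397]
```

```bash
python3 -m crank '[0,0,0.006,0,0,0,0,0,0,0.01,0,0,0,0,0,0,0.015,0,0,0,0,0,0,0.01,0.02,0,0,0,0,0,0,0.03,0,0,0,0,-0.01,0.03,0.04,0,0,0,0,-0.02,0.045,0.03,0,0,0,0,-0.02,0.045,0,0,0,0,0,-0.02,0.045,0,0,0,0,0,0,0,0,0,0,0]'
python3 - <<'E'
from h import *
im,d,c=snap('scene','s26'); cv2.imwrite('pics/s26c.png',cv2.resize(im[90:280,140:400,::-1],None,fx=2.9,fy=2.9,interpolation=cv2.INTER_CUBIC))
im2,d2,c2=snap('top','t26'); cv2.imwrite('pics/t26c.png',cv2.resize(im2[110:250,140:410,::-1],None,fx=2.9,fy=2.9,interpolation=cv2.INTER_CUBIC))
s=ctrl.read_state();print(s['time_s'],s['tcp_pos'],s['wrist_force'])
for cam,(d_,c_) in {'scene':(d,c),'top':(d2,c2)}.items():
  for t in ('gate_knob','cylinder','bottle','tube_rack','juice_can','bandage_roll','dish'): print(cam,t,[(np.round(r['at'],1).tolist(),round(r['p'],2)) for r in ctrl.landmark_of(cam,t)[:1]])
  P=cloud(d_,c_); x,y,h=P[...,0],P[...,1],P[...,2]
  rx=(x-605.7)*.997+(y+205)*.077; ry=-(x-605.7)*.077+(y+205)*.997
  k=(d_>0)&(h>70)&(h<108)&(abs(rx+16)<16)&(ry>-4)&(ry<40); print('knob rack',k.sum(),np.median(rx[k]),np.median(ry[k]))
  for lo in range(-95,-5,15):
    k=(d_>0)&(h>25)&(h<60)&(rx>lo)&(rx<lo+15)&(ry>-4)&(ry<40); print(lo,k.sum(),np.median(ry[k]).round(1) if k.any() else '',end=';')
  k=(d_>0)&(h>60)&(h<95)&(rx>-85)&(rx<-10)&(ry<2)&(ry>-182); print('\nend',np.percentile(ry[k],[1,98,100]).round(1))
E
```

```text
time_s: 56.1
tcp_pos: [491.3, 22.1, 163.6]
eef_rot: [-0.001, 0.999, 0.044, 0.0]
wrist_force: [1.1, -1.0, 0.7]
gripper_width: 0.008
56.2 [492.87976769  18.11037046 163.68234022] [ 0.46648984 -0.62350656  0.40629623]
scene gate_knob [([588.6, -197.0, 91.4], 0.89)]
scene cylinder [([559.3, -299.5, 43.1], 0.55)]
scene bottle [([686.3, -110.1, 2.1], 0.61)]
scene tube_rack [([419.1, -297.1, 0.2], 0.97)]
scene juice_can [([669.1, 76.9, -1.4], 0.56)]
scene bandage_roll [([378.4, -148.5, -0.8], 0.91)]
scene dish [([415.9, 310.8, -2.4], 0.71)]
knob rack 44 -10.530688183964733 13.903725948650841
-95 32 12.5;-80 35 12.4;-65 32 11.9;-50 37 12.2;-35 30 12.5;-20 16 11.7;
end [-168.    -9.3   -7. ]
top gate_knob [([588.4, -194.0, 91.0], 0.78)]
top cylinder [([562.5, -303.0, 42.6], 0.97)]
top bottle [([683.9, -112.9, 4.6], 0.81)]
top tube_rack [([684.6, -111.7, 1.8], 0.2)]
top juice_can [([670.7, 74.3, -2.1], 0.89)]
top bandage_roll [([377.8, -145.4, -1.7], 0.73)]
top dish [([415.8, 311.8, -1.5], 0.86)]
knob rack 40 -16.803666722601392 11.014089795768935
-95 20 12.1;-80 21 11.6;-65 20 11.9;-50 22 12.1;-35 21 11.6;-20 5 12.9;
end [-173.8  -10.    -8.5]
```

View pics/s26c.png

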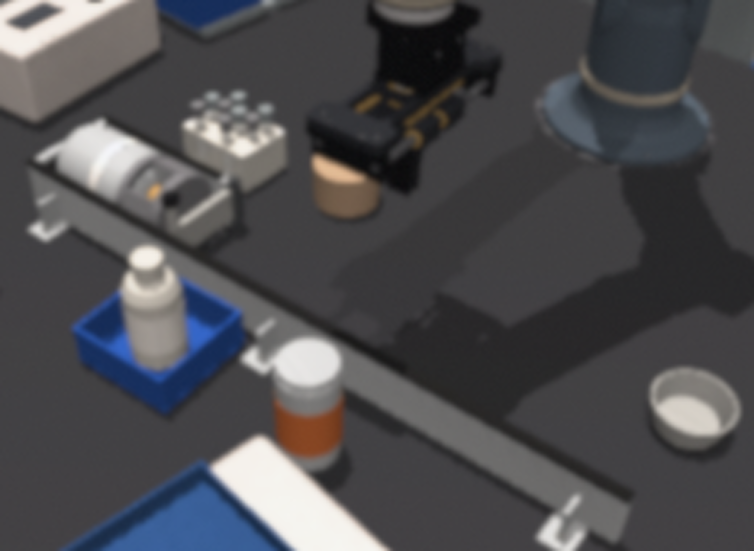

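View pics/t26c.png

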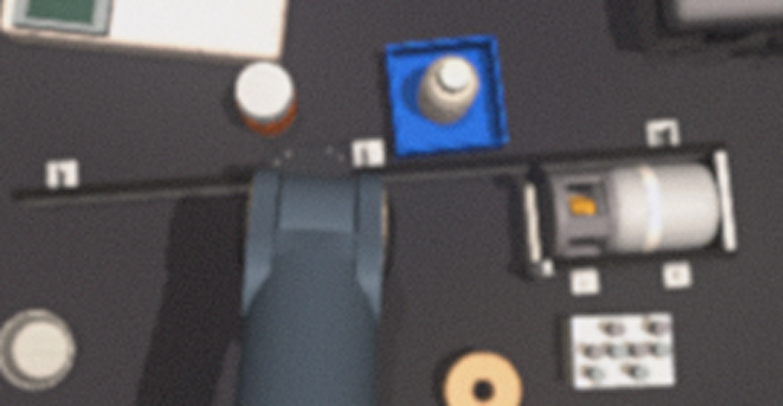

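Gate shut (the blade is now level across the mouth), cylinder inside the bay, bottle upright in the tray, bystanders where they began, robot clear. Handing in.

```bash
python3 -c "
from workcell import ctrl
print(ctrl.job_done())"
```

```text
the job is handed in; nothing more can be done
None
```

The counter is ready and the job is handed in at about 56.7 s of the 72 s allowed.

**What I did:**
- **Bottle:** I stood it upright in the blue tray.
- **Gate:** I swung it open by its knob to clear the mouth.
- **Cylinder to the fence:** I rolled it up against the fence. The first push jammed with the cylinder still askew at about 20 N of finger force, because I was pushing behind its middle. I backed off and pushed nearer the valve end, and it came into line.
- **Cylinder into the bay:** I slid it along the fence by its flat end until it was inside.
- **Shutting the gate:** I closed it by the knob. The check then showed it about 2–3° open, so I pushed the blade until it stopped moving.

**Last checks:**
- **Gate:** the blade reads level across the mouth, to about 1 mm over its length in both cameras.
- **Cylinder:** the valve end is about 7–9 mm inside the mouth. The end-wall gap was not measured at the end, but the sizes put it at about 6–8 mm.
- **Bottle:** it stands near the tray's centre.
- **Bystanders:** all four are within about 4 mm of where they started, which is the measuring error.
- **Robot:** the arm is clear of everything.

**Readings that disagreed:**
- The two cameras put the cylinder's centre about 3 mm apart.
- The top camera's last tube-rack reading was a low-confidence false hit on the bottle in the tray. The scene camera and the picture show the tube rack in its place.

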